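# Close and latch the boom clamp of a microscope stand

## Task

Clamp the steel boom tube in the cream bench clamp: swing the clamp's hinged cap gently over onto the tube, swing the bolt with the blue knob up into the slot between the cap's two ears, then push the knob straight down along the bolt with about 16 N, so that its brass cross bar sits down on the ears behind the lips and the cap grips the tube. Do not slam, or push much harder than that, or the rubber liner is crushed; do not shift the tube or disturb the other things on the bench, and let go at the end.

Things in the scene. Friction and masses are not known exactly. Their poses are not given: they have to be found in the camera images.
- clamp: cream metal boom clamp fixed to the bench, base plate 150 x 130 x 12 mm. Origin: centre of the plate's underside; z up, y along the boom tube, -x the latch side (bolt), +x the hinge side. Cap and bolt swing in its plane y = 0. V rests under the tube at y = -42 and 42 mm, below z = 85 mm; two hinge posts at x = 40, y = -30 and 30 mm, 100 mm high
- cap (a joint): cap angle (rad): 0 = its top level over the tube, growing as it opens up and over to the clamp's +x (starts 1.4 to 1.95). Stiff hinge, stays where left; 1 to 2.5 N at the ears moves it. A springy rubber liner under it meets the tube near 0; liner thickness differs by up to 2 mm either way, unmeasured, so the cap comes to rest between about -0.06 and 0.06. Press on it with at most about 8 N
- cap_hinge (a point): centre of the cap's hinge; axis along the clamp's y; at x = 36, z = 92 mm of the clamp
- cap_tab (a point): centre of the cap's two ears (each 16 mm wide, 12 mm thick, with the 12 mm slot between them), to be pinched across their 44 mm with fingers closing along the tube. 72.3 mm from the hinge axis; with the cap at 0 it lies at x = -36, z = 99 mm of the clamp. The ears end in rounded lips 18 mm farther from the hinge
- cap_top (a point): point on the cap's flat solid top, near its latch end, for pressing it down; with the cap at 0 it lies at x = -16, z = 118 mm of the clamp. The top is 44 mm wide and runs from x = -26 to 34 mm
- cap_seat (a point): where the cross bar's underside belongs: middle of the slot, on top of the ears, 12 mm inside the crest of the lips, which are 2.5 mm higher. With the cap at 0 it lies at x = -36, z = 105 mm of the clamp, axes as the clamp's
- bolt (a joint): swing bolt angle (rad): 0 = upright in the slot (stop at -0.02), growing as it lies out to the clamp's -x (starts 0.75 to 1.2, stop 1.25). Stiff pivot, stays where left; about 2 N at the knob moves it. Steel shank 10 mm thick. With the cap down on the tube and the nut still high on the bolt, the cross bar passes over the lips
- bolt_pivot (a point): centre of the bolt's pivot; axis along the clamp's y; at x = -36, z = 28 mm of the clamp
- knob (a point): centre of the blue round knob, 26 mm across, 30 mm long along the bolt; its flat end is 15 mm beyond this point. Pinch it from above with fingers closing along the tube, or push on its end. At the start 134 to 136 mm from the pivot. Knob, 14 mm of brass neck and cross bar are one push nut
- nut (a joint): how far the push nut has slid down the bolt towards the pivot (m; starts 0 to 0.002, at most 0.026). About 9 N along the bolt slides it; it stays where left. With the bolt upright the bar meets the ears at about 0.010 to 0.019, depending on the unmeasured liner; from there the push rises 4 to 5 N per mm. A push of 16 N (9 to slide, 7 on the cap) is right, 14 to 20 N is safe
- bar (a point): underside of the brass cross bar (16 mm thick, 44 mm long, along the tube), on the bolt's axis, 45 mm nearer the pivot than the knob's centre
- boom: steel boom tube, loose, 25 mm in diameter, 260 mm long with black ends, about 0.35 kg, lying level in the clamp's cradle. Origin: its centre, z = 80 mm; its y axis is its length
- vial: bystander: amber sample vial with a white cap, 26 mm across, 62 mm high; origin under its centre
- collar: bystander: dark steel collar ring, 44 mm across, 14 mm high; origin under its centre
- dish: bystander: shallow glass dish, 90 mm across, 14 mm high; origin under its centre
- pen: bystander: black pen, 12 mm thick, about 140 mm long, lying along its x axis; origin under its middle
- driver: bystander: screwdriver with a blue handle, lying along its x axis; origin under its middle
- spare_knob: bystander: loose blue knob standing on the bench, 26 mm across, 30 mm high, with no bolt; origin under its centre
- slide_box: bystander: white slide box 85 x 110 x 35 mm; origin under its centre
Things that resemble listed ones, but are neither listed nor needed, are in the scene too. What is shaped like the clamp but green or turquoise is not meant.

How it is judged:
On the way, in this order (a step that is already met when the one before it is completed fails the run):
1. the cap is swung down over the boom (value of joint cap below 0.2 rad), for 0.2 s.
2. the swing bolt is swung up into the cap's slot, behind the lips (value of joint bolt below 0.08 rad and value of joint cap below 0.2 rad), for 0.2 s.
At the end, for the whole second after the job is handed in: the cap is down on the tube (joint below 0.12), the bolt upright (joint below 0.08), the cross bar's underside within 6 mm of the seat across the slot and 2.5 mm in height, the cap gripping the tube with more than 7 N, all at rest and let go (value of joint cap below 0.12 rad and value of joint bolt below 0.08 rad and x of bar in the frame of cap_seat between -0.006 and 0.006 m and z of bar in the frame of cap_seat between -0.0025 and 0.0025 m and contact force between cap and boom above 7 N and velocity of joint cap between -0.05 and 0.05 rad/s and linear speed of boom below 0.02 m/s); the robot touches nothing.
It fails at once if the rubber liner is crushed on the boom (cap forced or slammed) (contact force between cap and boom above 30 N).
It fails at once if the boom is shifted in its cradle (distance of boom from where it was at the start of the episode above 0.012 m).
It fails at once if a bystander is pushed away (distance of any of vial, collar, dish, pen, driver, spare_knob, slide_box from where it was at the start of the episode above 0.02 m).
It also fails if it takes over 66 s, if anything falls off the work surface, if the arm or the gripper's body presses on something with over 40 N, if the wrist force passes 120 N, or if a joint passes its speed limit or range.

## Robot

A 7-joint arm with a two-finger parallel gripper is mounted at the origin on the work surface. World frame = base frame: x ahead of the robot, y to its left, z up, the work surface at z = 0. Lengths are in m, angles in rad, forces in N, time in s.
With the tool pointing down it reaches from about 0.4 to 0.875 m from the base axis. Payload 19.3 kg.
Tool frame: the origin (TCP) lies between the finger pads; the fingertips stand 17 mm ahead of it and the grasp point (between the pads) lies 2 mm behind it; z points along the fingers, y is the direction in which the jaws open and shut (so a half turn about z gives the same grasp; the last joint's range is limited). The gripper opens to 85 mm and grips with 20 to 120 N. Pads are 22 mm wide; open, the fingers measure 114 mm over their backs; the gripper's body (76 mm by 85 mm) begins 54 mm behind the grasp point. The pads swing forward as they close: fully open they stand 13 mm farther back than shut.
Start: joints at [1.096, 0.521, -0.036, 1.599, 0.021, 1.021, -0.113], TCP at [0.246, -0.574, 0.218] pointing down, gripper open.
Joint ranges: [-2.91, 2.91], [-0.3, 2.13], [-1.5, 1.42], [0.17, 2.43], [-1.26, 4.41], [0.16, 1.93], [-2.52, 2.52]. Speed limits (rad/s): [1.89, 1.89, 2.39, 2.39, 3.01, 3.01, 3.01].

## Interface

Orientations are given as a unit quaternion [w, x, y, z].
In Python, from station import state, snapshot, job_done gives the robot as it stands. The module is installed in compiled form; this text tells all that it offers.
- The arm moves only by the tool servo_tool, never from a script. Its argument "deltas" is a list of rows, each an object of numbers: "jaw": the gripper command: -1 is fully open, 1 is shut, values between are in proportion; "dx", "dy", "dz": the shift along the tool's x, y, z in cm; "rx", "ry", "rz": the turn, a rotation vector about the tool's x, y, z in rad. In form: [{"jaw": .., "dx": .., "dy": .., "dz": .., "rx": .., "ry": .., "rz": ..}, ...]. A call has exactly 5 rows; each row is the pose to reach, as a shift and turn from the pose commanded when the call began, along the tool's axes at that moment; what a row does not reach only later rows make up. A row lasts 1/8 s, in which the tool goes at most 62.5 mm and 10.7 degrees, less where a joint would pass 70% of its speed; a pose out of reach is approached as far as the arm can. A call with a gripper value outside its range is refused whole. The fingers move at their own pace and stop on an object; "grip_force" is the grip in N (left out, the last holds). Time passes only in rows, so rows that repeat a pose let the fingers close, or fill a call up. It gives the time, the measured TCP pose, the force and the opening at its end, in the units of the state.
- state(): the state, without advancing time (a new reading comes with each control period).
- snapshot(name): name is "side" or "top" or "wrist"; returns a dict with "pixels" (420x560x3 uint8, blue, green, red), "camera_matrix" (3x3 intrinsics, pixels), "xyz" and "rotation" of the camera in the world; the wrist camera has in their place "mount" (4x4, takes a point from camera to tool coordinates, whose origin is the TCP and whose axes are the flange's). Camera axes: x right, y up, looking along -z (the intrinsics and any distortion apply to the point x, -y, -z); pixel columns grow to the right and rows downward; lengths in m; the calibration is good to about 2 mm. A picture is of the moment at which its call begins: read the wrist's pose just before it. There is no depth.
- job_done(): hands the job in, once; it reports no verdict.
The state is a dict: "time_s": time; "joints": joint angles; "qvel": joint speeds; "joint_torque": joint torques, N m; "ee_pos": TCP position; "tool_rot": TCP orientation; "wrist_force": force on the tool from outside, world axes, zero at the start; "moment": the same for the moment, N m; "finger_gap": finger opening in m.
Only numpy, scipy, OpenCV 4.12 (cv2) and the standard library are available. Lean on these libraries where they do the work, as an engineer would, in place of code of your own. Each camera call takes 0.05 s, during which the arm holds its last target.

## Working session

There is one attempt and no reset: what is moved stays moved. The work goes in short steps, Python scripts to look and compute and a tool call to move; the robot and the scene stay as the last step left them, time stands still between calls to the robot, and variables do not carry over. Pictures are saved under pics/ and viewed, and the job is handed in when it is done.

Besides the shell and the picture viewer there is one more tool, called after ">>>" as name(argument=value, ...), one argument or row to a line, values as JSON. servo_tool: Moves the arm, as the interface text tells. Its arguments: {"type":"object","properties":{"deltas":{"type":"array"},"grip_force":{"type":"number"}},"required":["deltas"]}

```bash
mkdir -p pics; ls; python3 - <<'E'
from station import state,snapshot
import cv2,json,numpy as np,pickle
s=state();print(s)
for n in ["side","top","wrist"]:
    d=snapshot(n);cv2.imwrite(f"pics/{n}0.png",d["pixels"]);pickle.dump(d,open(f"{n}0.pkl","wb"))
    print(n,{k:(np.round(v,4).tolist() if k!="pixels" else v.shape) for k,v in d.items()})
E
```

```text
pics
{'time_s': 0.0, 'joints': array([ 1.09577884,  0.52205132, -0.03632238,  1.59996766,  0.02120552,
        1.02108745, -0.11282623]), 'qvel': array([ 2.60919004e-04,  7.98562990e-04,  8.73055727e-04,  6.59663034e-04,
       -4.97373566e-05,  2.66006678e-03,  7.49830675e-04]), 'joint_torque': array([-7.76868674e-04, -9.27117920e+01,  1.97945796e+00, -3.69941032e+01,
        1.78076571e-02,  8.11851409e-03, -1.24710973e-04]), 'ee_pos': array([ 0.24598859, -0.5741946 ,  0.21781699]), 'tool_rot': array([-5.42501822e-04,  9.79588895e-01,  2.01010642e-01, -1.55377220e-04]), 'wrist_force': array([ 0.28121094, -0.05773342, -0.54487082]), 'moment': array([-0.01267362,  0.04049527,  0.05709173]), 'finger_gap': 0.08536637985927875}
side {'pixels': (420, 560, 3), 'camera_matrix': [[544.5734, 0.0, 277.1553], [0.0, 544.5734, 205.3451], [0.0, 0.0, 1.0]], 'xyz': [0.304, 0.9468, 1.1228], 'rotation': [-0.1114, -0.0348, 0.3759, 0.9193]}
top {'pixels': (420, 560, 3), 'camera_matrix': [[466.5815, 0.0, 275.5976], [0.0, 466.5815, 215.873], [0.0, 0.0, 1.0]], 'xyz': [0.2078, 0.0008, 1.5248], 'rotation': [0.7124, 0.0748, -0.0766, -0.6935]}
wrist {'pixels': (420, 560, 3), 'camera_matrix': [[300.1421, 0.0, 282.3646], [0.0, 300.1421, 203.745], [0.0, 0.0, 1.0]], 'mount': [[0.0008, 0.9632, 0.2687, 0.0679], [1.0, -0.0008, 0.0, 0.0001], [0.0002, 0.2687, -0.9632, -0.1545], [0.0, 0.0, 0.0, 1.0]]}
```

View pics/side0.png

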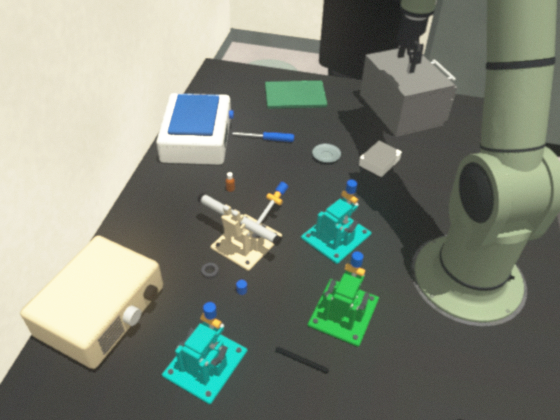

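View pics/top0.png

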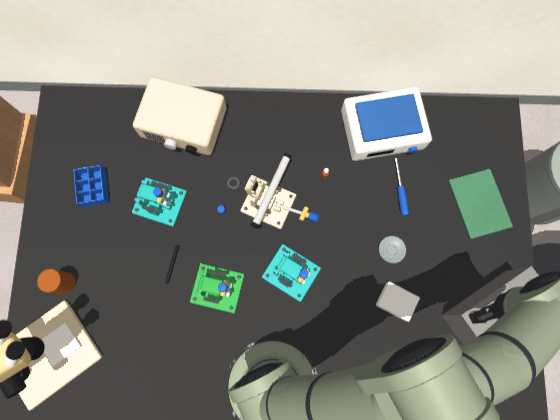

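View pics/wrist0.png

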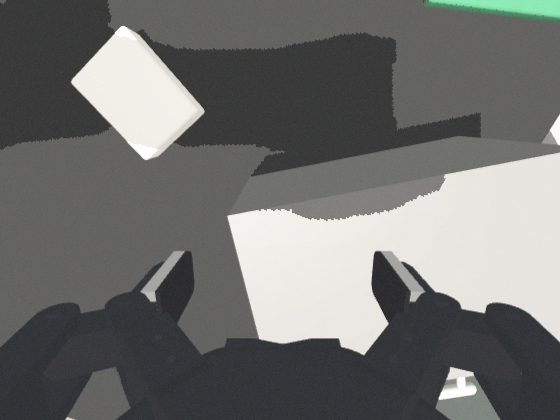

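```bash
cat > h.py <<'E'
import numpy as np,cv2,pickle
from scipy.spatial.transform import Rotation as R
def rot(q): return R.from_quat([q[1],q[2],q[3],q[0]]).as_matrix()
def campose(d,s=None):
    if "mount" in d:
        M=np.array(d["mount"]);T=np.eye(4);T[:3,:3]=rot(s["tool_rot"]);T[:3,3]=s["ee_pos"];T=T@M
        return T[:3,3],T[:3,:3]
    return np.array(d["xyz"]),rot(d["rotation"])
def ray(d,uv,s=None):
    c,Rm=campose(d,s);K=d["camera_matrix"]
    v=np.array([(uv[0]-K[0][2])/K[0][0],-(uv[1]-K[1][2])/K[1][1],-1.])
    v=Rm@v;return c,v/np.linalg.norm(v)
def proj(d,p,s=None):
    c,Rm=campose(d,s);K=d["camera_matrix"];q=Rm.T@(np.array(p)-c)
    return np.array([K[0][2]+K[0][0]*q[0]/-q[2],K[1][2]+K[1][1]*-q[1]/-q[2]])
def onz(d,uv,z,s=None):
    c,v=ray(d,uv,s);return c+v*(z-c[2])/v[2]
def tri(rays):
    A=np.zeros((3,3));b=np.zeros(3)
    for c,v in rays:
        P=np.eye(3)-np.outer(v,v);A+=P;b+=P@c
    p=np.linalg.solve(A,b);return p,[np.linalg.norm((np.eye(3)-np.outer(v,v))@(p-c)) for c,v in rays]
def ld(n): return pickle.load(open(n+".pkl","rb"))
E
python3 - <<'E'
from h import *
t=ld("top0");s=ld("side0")
for n,d in(("top",t),("side",s)): print(n,proj(d,[0,0,0]),proj(d,[.5,0,0]))
c=t["pixels"][145:240,220:330];cv2.imwrite("pics/topc.png",cv2.resize(c,None,fx=7,fy=6.3,interpolation=cv2.INTER_CUBIC))
c=s["pixels"][165:275,185:305];cv2.imwrite("pics/sidec.png",cv2.resize(c,None,fx=5,fy=5,interpolation=cv2.INTER_CUBIC))
E
```

```text
top [271.47229709 386.11935473] [275.70451334 227.63419185]
side [467.87901203 276.34431682] [279.23103618 239.9109331 ]
```

View pics/topc.png

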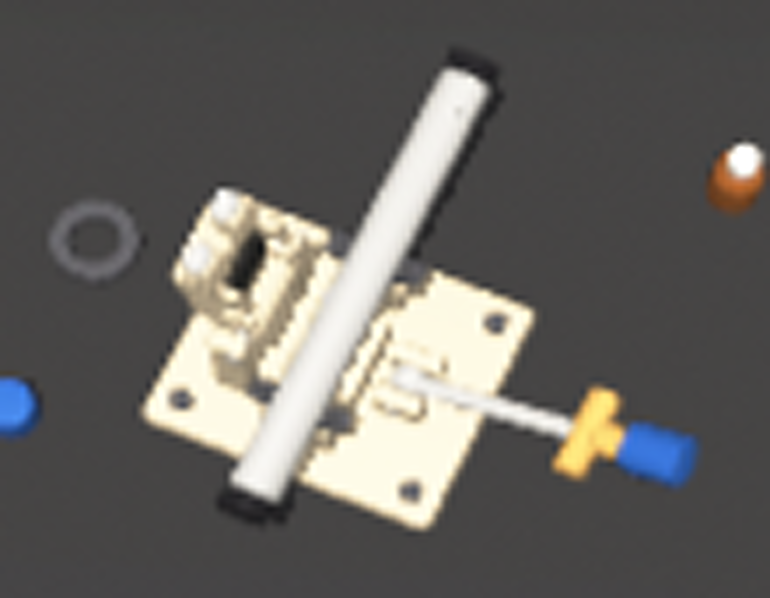

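View pics/sidec.png

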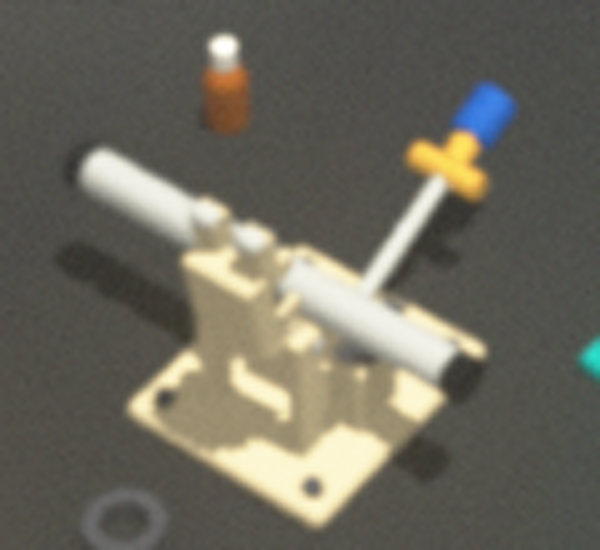

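```bash
python3 - <<'E'
from h import *
t=ld("top0");s=ld("side0")
T=lambda u,v:(220+u/7-.5+.07,145+v/6.3-.5+.08)
S=lambda u,v:(185+u/5-.4,165+v/5-.4)
for n,a,b,z in [("L",(147,412),(0,0),.012),("B",(428,525),(0,0),.012),("Rt",(534,312),0,.012),("h1",(180,399),0,.012),("h2",(410,490),0,.012),("h3",(496,322),0,.012)]:
    print(n,onz(t,T(*a),z))
for n,a in [("L",(318,525)),("far L",(130,408)),("Rt",(487,352)),("h",(166,398)),("h",(312,486))]:
    print("side",n,onz(s,S(*a),.012))
print("boom ends",onz(t,T(473,62),.08),onz(t,T(253,505),.08))
k,e=tri([ray(t,T(657,453)),ray(s,S(487,113))]);print("knob",k,e)
k,e=tri([ray(t,T(588,433)),ray(s,S(447,170))]);print("bar",k,e)
print("ear",tri([ray(t,T(227,203)),ray(s,S(209,210))]),tri([ray(t,T(198,257)),ray(s,S(254,236))]))
print("vial",onz(t,T(743,160),.06),"collar",onz(t,T(95,240),.01),"sk",onz(t,T(10,403),.03))
E
```

```text
L [0.55427136 0.11839805 0.012     ]
B [ 0.49721411 -0.01654042  0.012     ]
Rt [ 0.61395114 -0.06454141  0.012     ]
h1 [0.56174858 0.10301119 0.012     ]
h2 [ 0.51568315 -0.00758745  0.012     ]
h3 [ 0.60794875 -0.04644854  0.012     ]
side L [0.55193978 0.12695705 0.012     ]
side far L [0.66915095 0.07649557 0.012     ]
side Rt [ 0.49463312 -0.00879338  0.012     ]
side h [0.65282236 0.06518256 0.012     ]
side h [0.56169649 0.10333881 0.012     ]
boom ends [ 0.728789  -0.0308897  0.08     ] [0.49224339 0.06334646 0.08      ]
knob [ 0.52246455 -0.11824859  0.08335846] [np.float64(0.0006769815822983364), np.float64(0.0006769815822980456)]
bar [ 0.53693686 -0.08813078  0.06407566] [np.float64(3.51852078086342e-06), np.float64(3.5185207809536272e-06)]
ear (array([0.61908313, 0.07557398, 0.17508406]), [np.float64(0.0012891934073219976), np.float64(0.001289193407321896)]) (array([0.5924914 , 0.08703547, 0.17512259]), [np.float64(0.0007407857936952638), np.float64(0.0007407857936951139)])
vial [ 0.6857341 -0.1591541  0.06     ] collar [0.64848612 0.1475865  0.01      ] sk [0.55319633 0.18150552 0.03      ]
```

>>> servo_tool(
  deltas=[
    {"jaw":-1,"dz":-6},
    {"jaw":-1,"dz":-10,"dx":4,"dy":-3,"rz":-0.15},
    {"jaw":-1,"dz":-10,"dx":8.5,"dy":-6.5,"rz":-0.3},
    {"jaw":-1,"dz":-10,"dx":13,"dy":-10,"rz":-0.45},
    {"jaw":-1,"dz":-10,"dx":18,"dy":-13.7,"rz":-0.6},
  ],
)

```text
$.deltas[0]: bad value
```

>>> servo_tool(
  deltas=[
    {"jaw":-1.0,"dx":0,"dy":0,"dz":-6,"rx":0,"ry":0,"rz":0},
    {"jaw":-1.0,"dx":4,"dy":-3,"dz":-10,"rx":0,"ry":0,"rz":-0.15},
    {"jaw":-1.0,"dx":8.5,"dy":-6.5,"dz":-10,"rx":0,"ry":0,"rz":-0.3},
    {"jaw":-1.0,"dx":13,"dy":-10,"dz":-10,"rx":0,"ry":0,"rz":-0.45},
    {"jaw":-1.0,"dx":18,"dy":-13.7,"dz":-10,"rx":0,"ry":0,"rz":-0.6},
  ],
)

```text
time_s: 0.78
ee_pos: [0.358, -0.3761, 0.3185]
tool_rot: [0.0, 0.875, 0.483, -0.0]
wrist_force: [1.6, -1.1, 0.7]
finger_gap: 0.0854
```

>>> servo_tool(
  deltas=[
    {"jaw":-1.0,"dx":5.5,"dy":-0.3,"dz":0,"rx":0,"ry":0,"rz":-0.05},
    {"jaw":-1.0,"dx":11,"dy":-0.6,"dz":0,"rx":0,"ry":0,"rz":-0.1},
    {"jaw":-1.0,"dx":17,"dy":-0.9,"dz":0,"rx":0,"ry":0,"rz":-0.15},
    {"jaw":-1.0,"dx":23,"dy":-1.2,"dz":0,"rx":0,"ry":0,"rz":-0.176},
    {"jaw":-1.0,"dx":29,"dy":-1.5,"dz":0,"rx":0,"ry":0,"rz":-0.176},
  ],
)

```text
time_s: 1.4
ee_pos: [0.5011, -0.1232, 0.3185]
tool_rot: [0.0, 0.831, 0.557, -0.0]
wrist_force: [0.5, -0.2, -0.3]
finger_gap: 0.0852
```

>>> servo_tool(
  deltas=[
    {"jaw":0,"dx":5,"dy":0.7,"dz":0,"rx":0,"ry":0,"rz":0},
    {"jaw":1,"dx":10,"dy":1.6,"dz":1,"rx":0,"ry":0,"rz":0},
    {"jaw":1.0,"dx":15.0,"dy":2.0,"dz":2.8,"rx":0,"ry":0,"rz":0},
    {"jaw":1.0,"dx":15.0,"dy":2.0,"dz":2.8,"rx":0,"ry":0,"rz":0},
    {"jaw":1.0,"dx":15.0,"dy":2.0,"dz":2.8,"rx":0,"ry":0,"rz":0},
  ],
)

```text
time_s: 2.02
ee_pos: [0.5758, 0.0059, 0.2902]
tool_rot: [-0.0, 0.831, 0.557, -0.0]
wrist_force: [-0.1, 0.0, 0.6]
finger_gap: 0.0001
```

```bash
python3 - <<'E'
from station import state,snapshot
from h import *
s=state();d=snapshot("wrist");cv2.imwrite("pics/w1.png",d["pixels"]);pickle.dump((d,s),open("w1.pkl","wb"));print(s["ee_pos"],s["tool_rot"],s["wrist_force"],s["finger_gap"],s["time_s"])
E
```

```text
[0.57583257 0.00591508 0.29017457] [-5.96637238e-05  8.30713365e-01  5.56700248e-01 -3.68284093e-04] [-0.12717308  0.00492005  0.60675696] 0.00010847611266584433 2.025
```

View pics/w1.png

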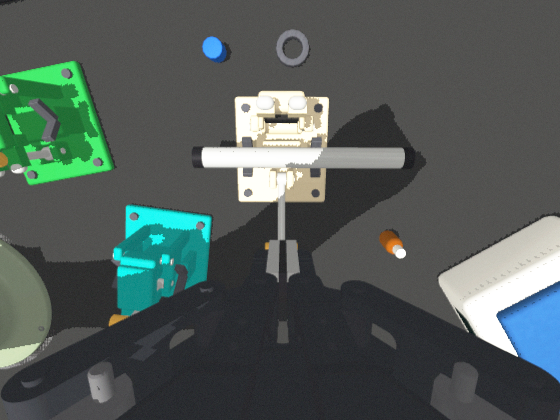

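```bash
python3 - <<'E'
from h import *
d,s=ld("w1")
c=d["pixels"][80:215,190:345];cv2.imwrite("pics/w1c.png",cv2.resize(c,None,fx=4.4,fy=4.4,interpolation=cv2.INTER_CUBIC))
for uv in [(236,97),(328,97),(327,202),(238,202),(246,108),(318,107),(316,193),(247,193)]: print(uv,onz(d,uv,.012,s))
E
```

```text
(236, 97) [0.55439946 0.12061679 0.012     ]
(328, 97) [0.67027506 0.0730856  0.012     ]
(327, 202) [ 0.61827939 -0.06572666  0.012     ]
(238, 202) [ 0.49523253 -0.01528739  0.012     ]
(246, 108) [0.56114854 0.10241673 0.012     ]
(318, 107) [0.65314516 0.06609754 0.012     ]
(316, 193) [ 0.60793393 -0.04654613  0.012     ]
(247, 193) [ 0.51332972 -0.00776364  0.012     ]
```

View pics/w1c.png

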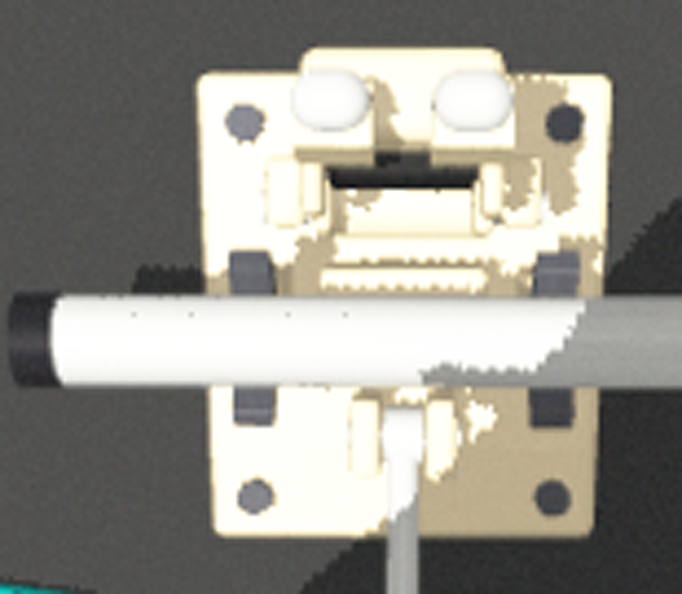

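```bash
cat >> h.py <<'E'
C=np.array([.5842,.0285,0]);yaw=np.deg2rad(67.6)
CX=np.array([np.cos(yaw),np.sin(yaw),0]);CY=np.array([-CX[1],CX[0],0])
def tocl(p): q=np.array(p)-C; return np.array([q@CX,q@CY,q[2]])
def tow(x,y,z): return C+x*CX+y*CY+np.array([0,0,z])
E
python3 - <<'E'
from h import *
d,s=ld("w1");t=ld("top0");sd=ld("side0")
T=lambda u,v:(220+u/7-.5+.07,145+v/6.3-.5+.08)
S=lambda u,v:(185+u/5-.4,165+v/5-.4)
W=lambda u,v:(190+u/4.4-.4,80+v/4.4-.4)
for tt,ss,ww in [((198,257),(254,236),(331,100)),((227,203),(209,210),(473,100))]:
    p,e=tri([ray(t,T(*tt)),ray(sd,S(*ss)),ray(d,W(*ww),s)]);print(tocl(p),e)
for u,v in [((657,453),(487,113)),((588,433),(447,170))]:
    p,e=tri([ray(t,T(*u)),ray(sd,S(*v))]);print(tocl(p))
print("boom",tocl(onz(d,W(350,341),.08,s)), tocl(onz(t,T(473,62),.08)),tocl(onz(t,T(253,505),.08)))
print("tcp",tocl(s["ee_pos"]))
E
```

```text
[0.05765526 0.01457716 0.1752458 ] [np.float64(0.0006012894969494294), np.float64(0.0009951826489839229), np.float64(0.0006756722639024922)]
[ 0.0574893  -0.01361398  0.17606883] [np.float64(0.0016482343136726408), np.float64(0.0012289172467845322), np.float64(0.000937854139549717)]
[-0.15920137  0.00115572  0.08335846]
[-0.12584111 -0.00074759  0.06407566]
boom [0.00055157 0.01533712 0.08      ] [ 0.00019008 -0.15631084  0.08      ] [-0.00282478  0.09829707  0.08      ]
tcp [-0.02406938 -0.00087037  0.29017457]
```

>>> servo_tool(
  deltas=[
    {"jaw":1,"dx":5.5,"dy":-0.1,"dz":0,"rx":0,"ry":0,"rz":0},
    {"jaw":1,"dx":11,"dy":-0.1,"dz":0,"rx":0,"ry":0,"rz":0},
    {"jaw":1,"dx":12.4,"dy":-0.1,"dz":5,"rx":0,"ry":0,"rz":0},
    {"jaw":1,"dx":12.4,"dy":-0.1,"dz":10.0,"rx":0,"ry":0,"rz":0},
    {"jaw":1,"dx":12.4,"dy":-0.1,"dz":12.9,"rx":0,"ry":0,"rz":0},
  ],
)

```text
time_s: 2.7
ee_pos: [0.6216, 0.1198, 0.1595]
tool_rot: [-0.0, 0.831, 0.556, -0.001]
wrist_force: [0.4, 0.1, 1.5]
finger_gap: -0.0004
```

```bash
cat > look.py <<'E'
import sys
from station import state,snapshot
from h import *
tag=sys.argv[1];cams=sys.argv[2:]
s=state();print("tcp cl",tocl(s["ee_pos"])*1000,"F",s["wrist_force"],"gap",s["finger_gap"],"t",s["time_s"],2*np.degrees(np.arctan2(s["tool_rot"][2],s["tool_rot"][1])))
for n in cams:
    s=state();d=snapshot(n);pickle.dump((d,s),open(f"{tag}{n}.pkl","wb"));im=d["pixels"]
    if n=="side": im=cv2.resize(im[140:280,165:315],None,fx=4,fy=4,interpolation=cv2.INTER_CUBIC)
    if n=="top": im=cv2.resize(im[145:240,220:330],None,fx=6,fy=6,interpolation=cv2.INTER_CUBIC)
    cv2.imwrite(f"pics/{tag}{n}.png",im)
E
python3 look.py a side wrist
```

```text
tcp cl [ 98.64846272   0.18578709 159.4623057 ] F [0.38255092 0.13540576 1.54500422] gap -0.0004203398443558177 t 2.7 67.57306034223808
```

View pics/aside.png

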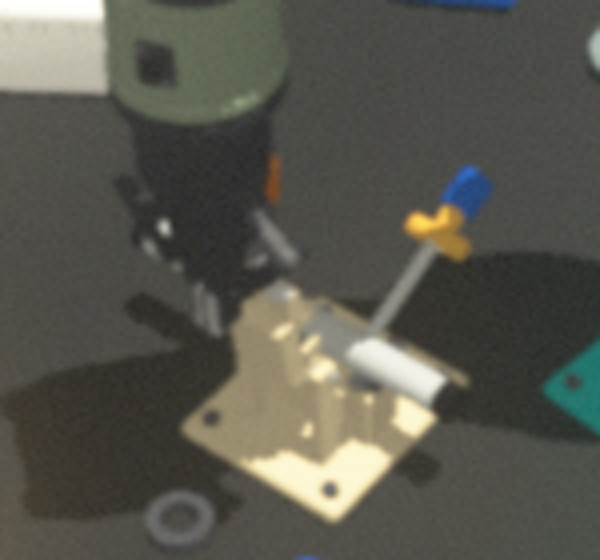

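View pics/awrist.png

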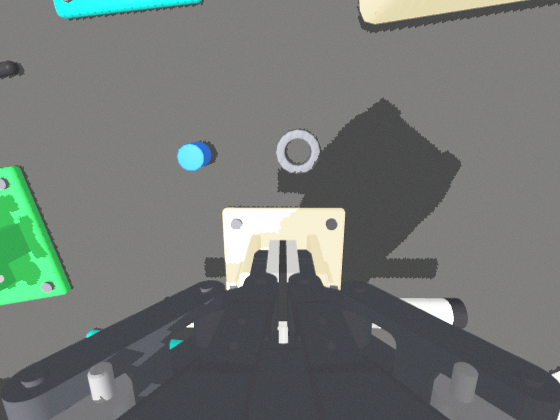

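>>> servo_tool(
  deltas=[
    {"jaw":1,"dx":-1.5,"dy":0,"dz":0.1,"rx":0,"ry":0,"rz":0},
    {"jaw":1,"dx":-2.4,"dy":0,"dz":0.1,"rx":0,"ry":0,"rz":0},
    {"jaw":1,"dx":-3.2,"dy":0,"dz":-0.2,"rx":0,"ry":0,"rz":0},
    {"jaw":1,"dx":-4.0,"dy":0,"dz":-0.4,"rx":0,"ry":0,"rz":0},
    {"jaw":1,"dx":-4.7,"dy":0,"dz":-0.6,"rx":0,"ry":0,"rz":0},
  ],
)

```text
time_s: 3.42
ee_pos: [0.6043, 0.0774, 0.1679]
tool_rot: [0.0, 0.831, 0.557, 0.0]
wrist_force: [0.5, 0.2, -0.8]
finger_gap: -0.0001
```

```bash
python3 look.py b side
```

```text
tcp cl [5.28449503e+01 1.19481301e-02 1.67868736e+02] F [ 0.52661067  0.20844885 -0.75144519] gap -9.649764013349785e-05 t 3.425 67.644572503351
```

View pics/bside.png

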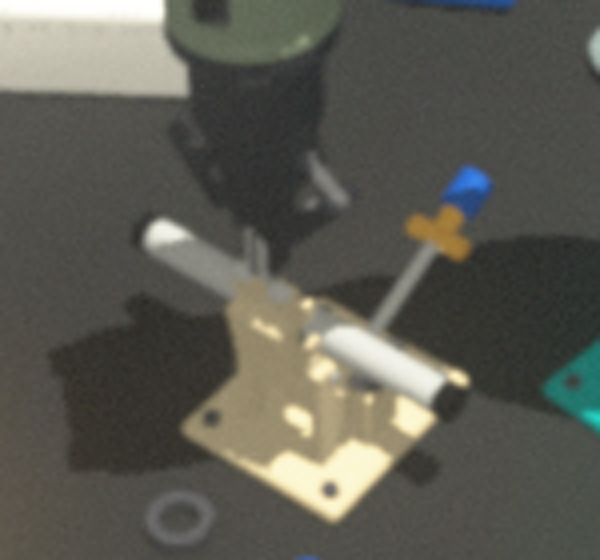

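>>> servo_tool(
  deltas=[
    {"jaw":1,"dx":-0.9,"dy":0,"dz":0,"rx":0,"ry":0,"rz":0},
    {"jaw":1,"dx":-1.8,"dy":0,"dz":0.1,"rx":0,"ry":0,"rz":0},
    {"jaw":1,"dx":-2.6,"dy":0,"dz":0.4,"rx":0,"ry":0,"rz":0},
    {"jaw":1,"dx":-3.4,"dy":0,"dz":0.7,"rx":0,"ry":0,"rz":0},
    {"jaw":1,"dx":-3.9,"dy":0,"dz":1.05,"rx":0,"ry":0,"rz":0},
  ],
)

```text
time_s: 4.1
ee_pos: [0.5893, 0.0412, 0.1566]
tool_rot: [-0.0, 0.831, 0.557, -0.0]
wrist_force: [0.8, -0.0, -0.4]
finger_gap: 0.0005
```

```bash
python3 look.py c side wrist
```

```text
tcp cl [1.36875484e+01 9.94839589e-02 1.56604988e+02] F [ 0.78476791 -0.02717605 -0.4128338 ] gap 0.0005293622556996981 t 4.1 67.63399629782815
```

View pics/cside.png

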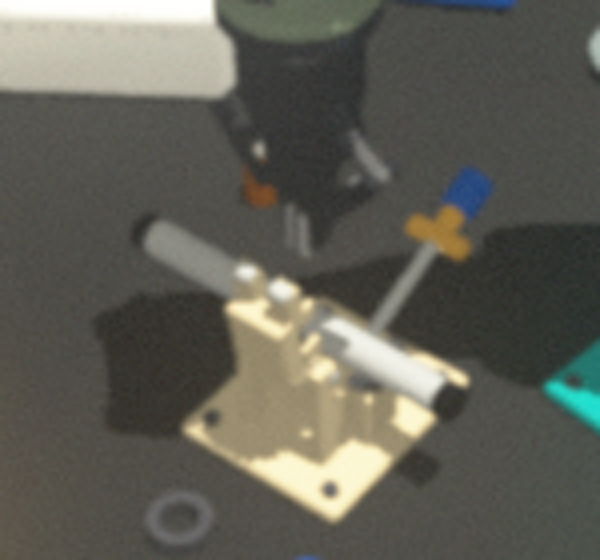

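View pics/cwrist.png

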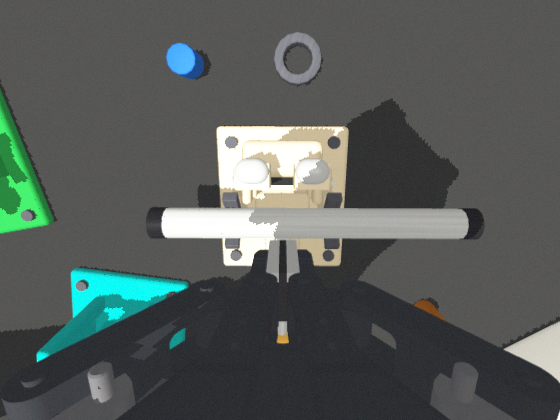

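```bash
python3 - <<'E'
from h import *
d,s=ld("cwrist");sd,_=ld("cside")
for ww,ss in [((252,170),(284/4+165-.4,288/4+140-.4)),((312,170),(247/4+165-.4,271/4+140-.4))]:
    p,e=tri([ray(d,ww,s),ray(sd,ss)]);print(tocl(p),e)
c=d["pixels"][110:300,190:380];cv2.imwrite("pics/cw.png",cv2.resize(c,None,fx=3.1,fy=3.1,interpolation=cv2.INTER_CUBIC))
E
```

```text
[0.05794385 0.0149069  0.17548497] [np.float64(0.0014709146715384184), np.float64(0.0014709146715383096)]
[ 0.05832078 -0.01278359  0.17384697] [np.float64(0.0008093044359359864), np.float64(0.0008093044359358107)]
```

View pics/cw.png

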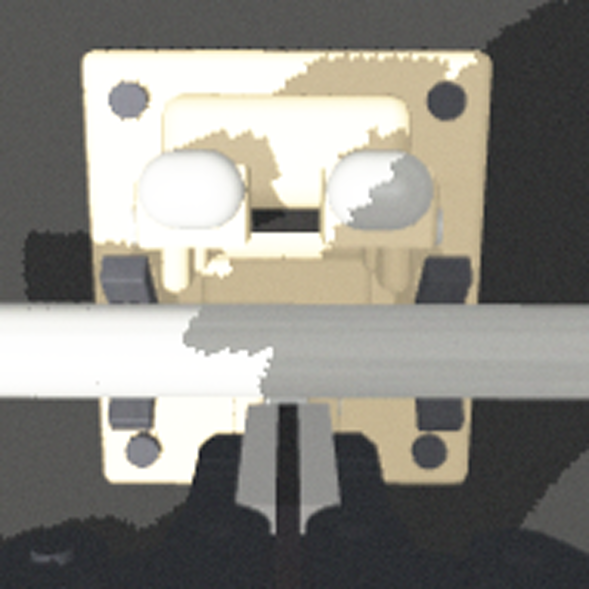

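```bash
python3 - <<'E'
from h import *
for tag,ss in [("a",(213,330)),("c",(300,250)),("b",None)]:
    try: sd,s=ld(tag+"side")
    except Exception: continue
    p=s["ee_pos"];print(tag,p)
    for dz in (0,.01,.017,.03): 
        q=proj(sd,p-[0,0,dz]); print(dz,(q[0]-165)*4,(q[1]-140)*4)
d,s=ld("cwrist")
for dz in (0,.017): print(proj(d,s["ee_pos"]-[0,0,dz],s))
E
python3 -c "
import cv2
a=cv2.imread('pics/aside.png')[240:400,150:310];b=cv2.imread('pics/cside.png')[160:320,230:390]
import numpy as np
cv2.imwrite('pics/ac.png',cv2.resize(np.hstack([a,b]),None,fx=2.5,fy=2.5))"
```

```text
a [0.62162024 0.11977584 0.15946231]
0 218.92334120492262 334.49000334920856
0.01 219.84894975756674 345.7290216736063
0.017 220.49087719140448 353.52349826009197
0.03 221.67013467694528 367.8423984596568
c [0.58932394 0.04119268 0.15660499]
0 307.35666385266904 256.53638425762904
0.01 307.7822409464229 267.7639674035231
0.017 308.07748997276326 275.55323294585185
0.03 308.62009949662695 289.8683679339629
b [0.6043266  0.07736214 0.16786874]
0 266.6285056329049 280.33241436846106
0.01 267.2831010141558 291.6901758510629
0.017 267.73714054075504 299.5681303776155
0.03 268.5713758717367 314.0427908794055
[282.43643396 246.6961196 ]
[282.45128743 235.37270373]
```

View pics/ac.png

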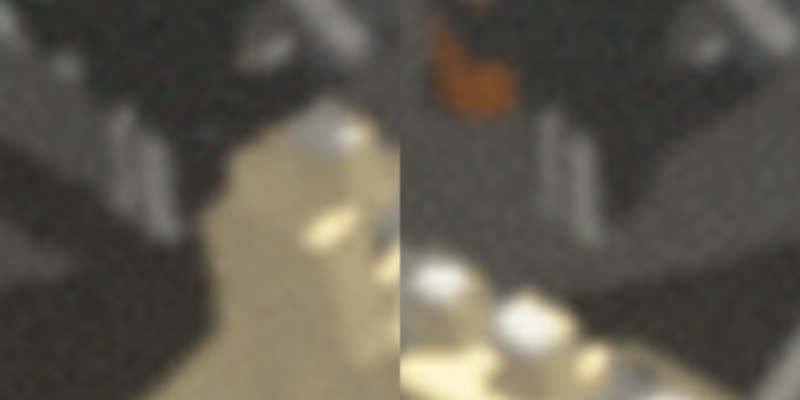

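```bash
python3 - <<'E'
from h import *
d,s=ld("cwrist");sd,s2=ld("cside");p=s["ee_pos"]
# near finger (clamp -y side: right in wrist?) tips: wrist inner corners crop; side crop
W=lambda u,v:(190+u/3.1-.35,110+v/3.1-.35)
S=lambda u,v:(165+(230+(u-400)/2.5)/4,140+(160+v/2.5)/4)
for w,ss,n in [((262,405),(590,238),"+y finger"),((316,405),(553,215),"-y finger")]:
    q,e=tri([ray(d,W(*w),s),ray(sd,S(*ss))]);print(n,(tocl(q)-tocl(p))*1000,e)
E
```

```text
+y finger [7.63848019 4.41023569 9.85406129] [np.float64(0.00028581041178575415), np.float64(0.00028581041178588263)]
-y finger [10.05733036 -4.6352662  14.6773034 ] [np.float64(0.00012864992920537347), np.float64(0.00012864992920522925)]
```

```bash
python3 - <<'E'
from h import *
o=[]
for n in ["cwrist","awrist"]:
    d,s=ld(n); c=d["pixels"][195:310,215:350].astype(float); c=255*(c/255)**.45
    o.append(cv2.resize(c.astype(np.uint8),None,fx=3,fy=5,interpolation=cv2.INTER_NEAREST))
cv2.imwrite("pics/f.png",np.hstack(o)[:,:800])
o=[]
for n in ["aside","cside"]:
    d,s=ld(n);u,v=proj(d,s["ee_pos"]).astype(int); c=d["pixels"][v-25:v+20,u-25:u+25].astype(float); c=255*(c/255)**.45
    o.append(cv2.resize(c.astype(np.uint8),None,fx=8,fy=8,interpolation=cv2.INTER_CUBIC))
cv2.imwrite("pics/f2.png",np.hstack(o)[:,:800])
E
```

```text
(no output)
```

View pics/f.png

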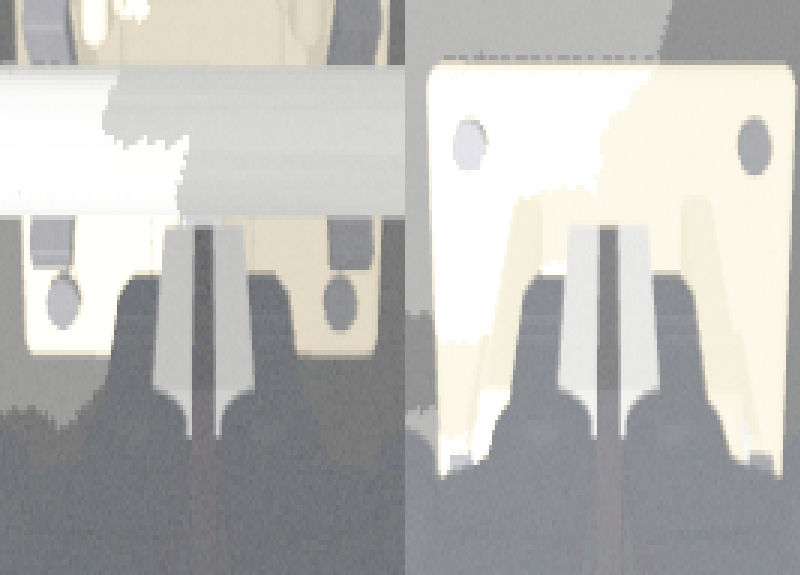

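View pics/f2.png

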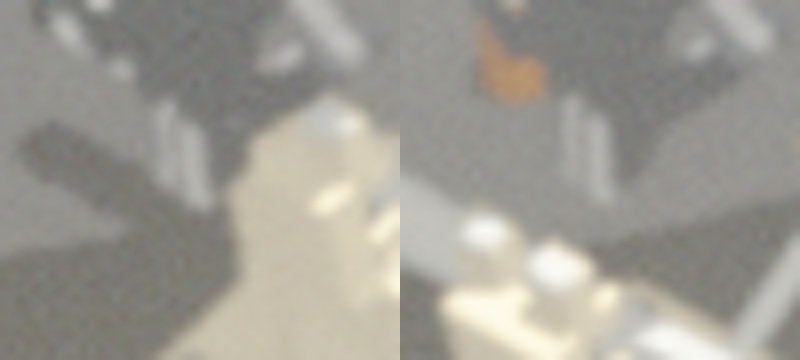

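>>> servo_tool(
  deltas=[
    {"jaw":1,"dx":0,"dy":0,"dz":-4,"rx":0,"ry":0,"rz":0},
    {"jaw":1,"dx":5,"dy":0,"dz":-4,"rx":0,"ry":0,"rz":0},
    {"jaw":1,"dx":8.6,"dy":0,"dz":-3.5,"rx":0,"ry":0,"rz":0},
    {"jaw":1,"dx":8.6,"dy":0,"dz":1,"rx":0,"ry":0,"rz":0},
    {"jaw":1,"dx":8.6,"dy":0,"dz":3.2,"rx":0,"ry":0,"rz":0},
  ],
)

```text
time_s: 4.82
ee_pos: [0.6215, 0.122, 0.1228]
tool_rot: [-0.0, 0.83, 0.557, -0.001]
wrist_force: [0.4, 0.2, -0.5]
finger_gap: 0.0
```

>>> servo_tool(
  deltas=[
    {"jaw":1,"dx":-0.8,"dy":0,"dz":0.1,"rx":0,"ry":0,"rz":0},
    {"jaw":1,"dx":-1.6,"dy":0,"dz":0.1,"rx":0,"ry":0,"rz":0},
    {"jaw":1,"dx":-2.4,"dy":0,"dz":0.1,"rx":0,"ry":0,"rz":0},
    {"jaw":1,"dx":-3.0,"dy":0,"dz":-0.2,"rx":0,"ry":0,"rz":0},
    {"jaw":1,"dx":-3.6,"dy":0,"dz":-0.5,"rx":0,"ry":0,"rz":0},
  ],
)

```text
time_s: 5.45
ee_pos: [0.6086, 0.0875, 0.1305]
tool_rot: [0.0, 0.831, 0.557, 0.0]
wrist_force: [1.4, 1.1, -0.6]
finger_gap: 0.0
```

```bash
python3 look.py d side wrist
```

```text
tcp cl [ 6.38823219e+01 -9.64035218e-02  1.30526089e+02] F [ 1.39762741  1.11872767 -0.63579941] gap 3.058815405376485e-05 t 5.45 67.64011423863563
```

View pics/dside.png

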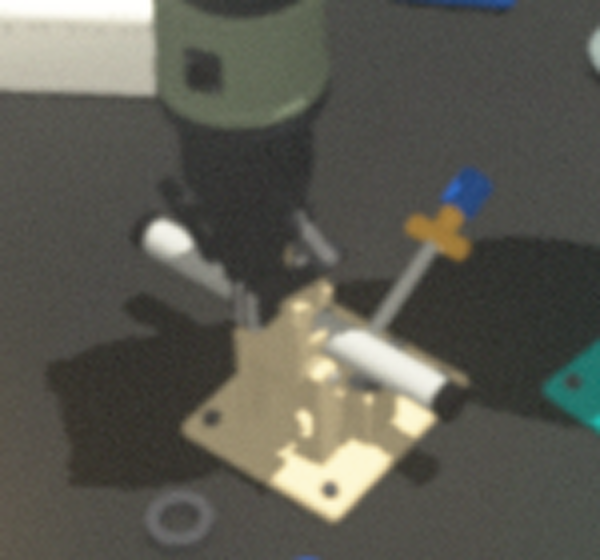

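View pics/dwrist.png

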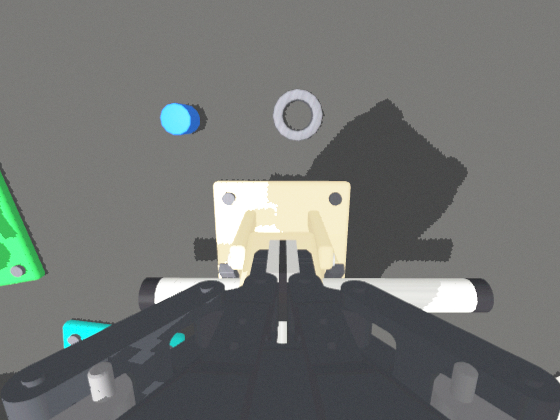

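>>> servo_tool(
  deltas=[
    {"jaw":1,"dx":-0.7,"dy":0,"dz":-0.2,"rx":0,"ry":0,"rz":0},
    {"jaw":1,"dx":-1.5,"dy":0,"dz":-0.3,"rx":0,"ry":0,"rz":0},
    {"jaw":1,"dx":-2.4,"dy":0,"dz":-0.25,"rx":0,"ry":0,"rz":0},
    {"jaw":1,"dx":-3.2,"dy":0,"dz":-0.1,"rx":0,"ry":0,"rz":0},
    {"jaw":1,"dx":-3.9,"dy":0,"dz":0.2,"rx":0,"ry":0,"rz":0},
  ],
)

```text
time_s: 6.18
ee_pos: [0.5935, 0.0512, 0.1278]
tool_rot: [0.0, 0.831, 0.557, -0.0]
wrist_force: [-1.2, 0.7, 3.1]
finger_gap: -0.0001
```

```bash
python3 look.py e side wrist
```

```text
tcp cl [ 2.45265106e+01 -2.44979566e-03  1.27834425e+02] F [-1.15787856  0.73032593  3.10284666] gap -8.619020996262866e-05 t 6.175 67.63287135475456
```

View pics/eside.png

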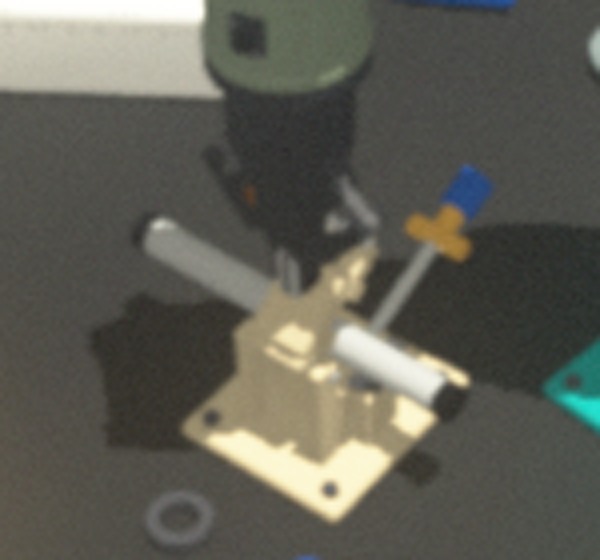

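View pics/ewrist.png

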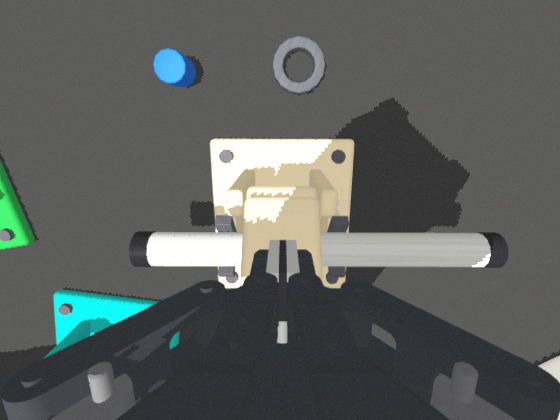

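>>> servo_tool(
  deltas=[
    {"jaw":1,"dx":-0.7,"dy":0,"dz":0.4,"rx":0,"ry":0,"rz":0},
    {"jaw":1,"dx":-1.2,"dy":0,"dz":0.7,"rx":0,"ry":0,"rz":0},
    {"jaw":1,"dx":-1.6,"dy":0,"dz":1.0,"rx":0,"ry":0,"rz":0},
    {"jaw":1,"dx":-1.8,"dy":0,"dz":1.2,"rx":0,"ry":0,"rz":0},
    {"jaw":1,"dx":-2.0,"dy":0,"dz":1.4,"rx":0,"ry":0,"rz":0},
  ],
)

```text
time_s: 6.9
ee_pos: [0.586, 0.0334, 0.1137]
tool_rot: [-0.0, 0.831, 0.557, -0.0]
wrist_force: [-0.7, 0.2, 0.3]
finger_gap: 0.0002
```

```bash
python3 look.py f side
```

```text
tcp cl [  5.23709734   0.17320415 113.74729035] F [-0.73308548  0.24687817  0.34983597] gap 0.00019376798201359245 t 6.9 67.65657216304224
```

View pics/fside.png

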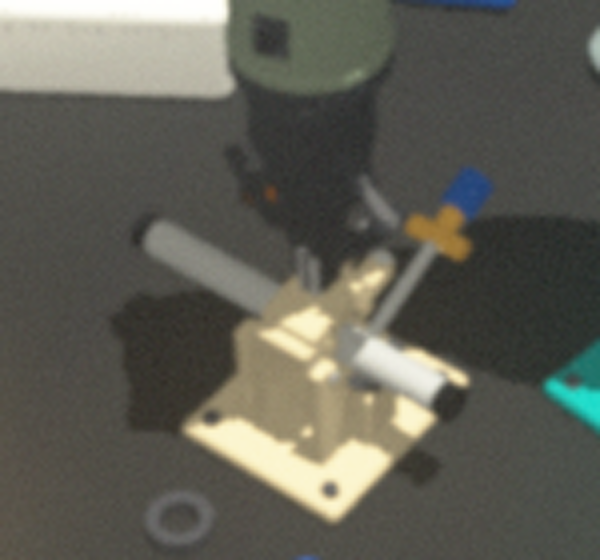

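>>> servo_tool(
  deltas=[
    {"jaw":1,"dx":-0.2,"dy":0,"dz":0.15,"rx":0,"ry":0,"rz":0},
    {"jaw":1,"dx":-0.4,"dy":0,"dz":0.3,"rx":0,"ry":0,"rz":0},
    {"jaw":1,"dx":-0.5,"dy":0,"dz":0.4,"rx":0,"ry":0,"rz":0},
    {"jaw":1,"dx":-0.6,"dy":0,"dz":0.5,"rx":0,"ry":0,"rz":0},
    {"jaw":1,"dx":-0.6,"dy":0,"dz":0.6,"rx":0,"ry":0,"rz":0},
  ],
)

```text
time_s: 7.58
ee_pos: [0.5838, 0.0278, 0.1078]
tool_rot: [0.0, 0.831, 0.557, -0.0]
wrist_force: [0.1, 0.7, 0.8]
finger_gap: -0.0001
```

>>> servo_tool(
  deltas=[
    {"jaw":1,"dx":0,"dy":0,"dz":0.05,"rx":0,"ry":0,"rz":0},
    {"jaw":1,"dx":0,"dy":0,"dz":0.1,"rx":0,"ry":0,"rz":0},
    {"jaw":1,"dx":0,"dy":0,"dz":0.15,"rx":0,"ry":0,"rz":0},
    {"jaw":1,"dx":0,"dy":0,"dz":0.2,"rx":0,"ry":0,"rz":0},
    {"jaw":1,"dx":0,"dy":0,"dz":0.2,"rx":0,"ry":0,"rz":0},
  ],
)

```text
time_s: 8.2
ee_pos: [0.5838, 0.028, 0.1058]
tool_rot: [-0.0, 0.831, 0.557, -0.0]
wrist_force: [0.1, 0.8, 0.1]
finger_gap: 0.0003
```

```bash
python3 look.py g side wrist
```

```text
tcp cl [ -0.62499002   0.15869061 105.84386583] F [0.14508446 0.79648866 0.12507879] gap 0.0002892773471119999 t 8.2 67.65497000221023
```

View pics/gside.png

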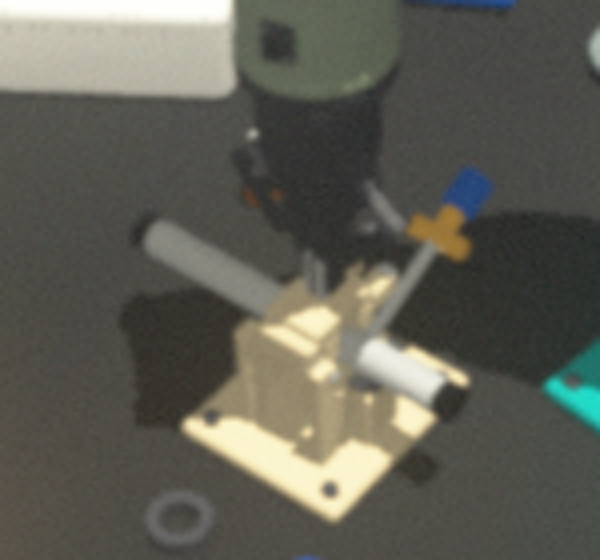

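>>> servo_tool(
  deltas=[
    {"jaw":1,"dx":0,"dy":0,"dz":0.06,"rx":0,"ry":0,"rz":0},
    {"jaw":1,"dx":0,"dy":0,"dz":0.12,"rx":0,"ry":0,"rz":0},
    {"jaw":1,"dx":0,"dy":0,"dz":0.18,"rx":0,"ry":0,"rz":0},
    {"jaw":1,"dx":0,"dy":0,"dz":0.24,"rx":0,"ry":0,"rz":0},
    {"jaw":1,"dx":0,"dy":0,"dz":0.3,"rx":0,"ry":0,"rz":0},
  ],
)

```text
time_s: 8.93
ee_pos: [0.5838, 0.0273, 0.1037]
tool_rot: [0.0, 0.831, 0.556, -0.0]
wrist_force: [-8.5, -4.6, 23.4]
finger_gap: 0.0001
```

>>> servo_tool(
  deltas=[
    {"jaw":1,"dx":0,"dy":0,"dz":0.05,"rx":0,"ry":0,"rz":0},
    {"jaw":1,"dx":0,"dy":0,"dz":0.1,"rx":0,"ry":0,"rz":0},
    {"jaw":1,"dx":0,"dy":0,"dz":0.15,"rx":0,"ry":0,"rz":0},
    {"jaw":1,"dx":0,"dy":0,"dz":0.15,"rx":0,"ry":0,"rz":0},
    {"jaw":1,"dx":0,"dy":0,"dz":0.15,"rx":0,"ry":0,"rz":0},
  ],
)

```text
time_s: 9.55
ee_pos: [0.5837, 0.0269, 0.103]
tool_rot: [0.001, 0.831, 0.556, -0.0]
wrist_force: [-13.0, -7.2, 34.0]
finger_gap: -0.0002
```

```bash
python3 look.py i side wrist
```

```text
tcp cl [ -1.6823046   -0.11367283 102.99336647] F [-12.97225016  -7.17590175  33.96456971] gap -0.00021091790160527766 t 9.55 67.60416859911587
```

View pics/iside.png

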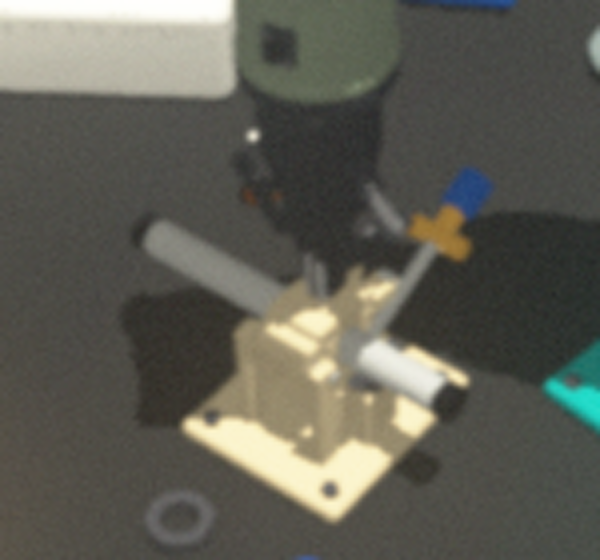

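View pics/iwrist.png

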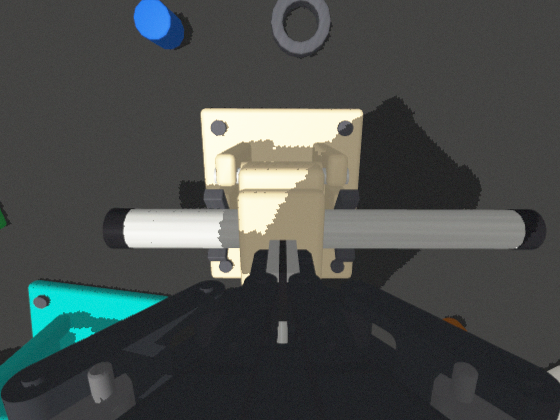

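>>> servo_tool(
  deltas=[
    {"jaw":1,"dx":0,"dy":0,"dz":-0.4,"rx":0,"ry":0,"rz":0},
    {"jaw":1,"dx":0,"dy":0,"dz":-0.4,"rx":0,"ry":0,"rz":0},
    {"jaw":1,"dx":0,"dy":0,"dz":-0.4,"rx":0,"ry":0,"rz":0},
    {"jaw":1,"dx":0,"dy":0,"dz":-0.4,"rx":0,"ry":0,"rz":0},
    {"jaw":1,"dx":0,"dy":0,"dz":-0.4,"rx":0,"ry":0,"rz":0},
  ],
)

```text
time_s: 10.28
ee_pos: [0.5837, 0.0279, 0.1052]
tool_rot: [-0.0, 0.831, 0.557, -0.0]
wrist_force: [-0.5, 0.5, -0.1]
finger_gap: 0.0003
```

```bash
python3 look.py j top; python3 - <<'E'
from h import *
d,s=ld("iwrist")
c=d["pixels"][100:290,190:380];cv2.imwrite("pics/iw.png",cv2.resize(c,None,fx=3.1,fy=3.1,interpolation=cv2.INTER_CUBIC))
E
```

```text
tcp cl [ -0.69096708   0.21924315 105.19530073] F [-0.52313945  0.54735265 -0.09536239] gap 0.00032397218926727157 t 10.275 67.65632968575783
```

View pics/iw.png

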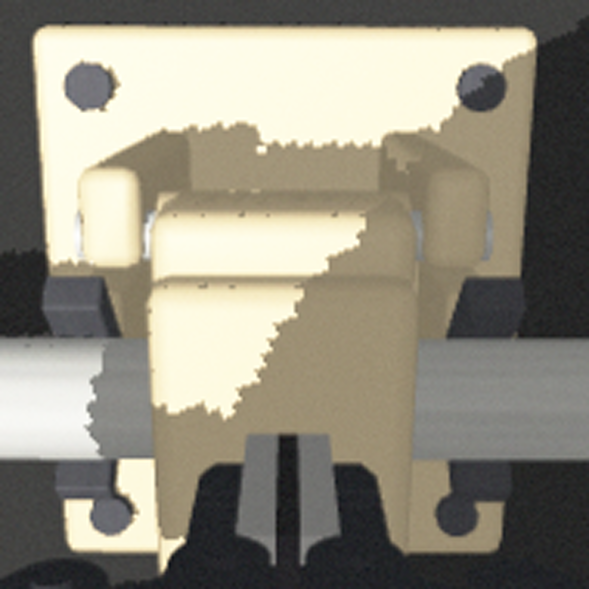

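>>> servo_tool(
  deltas=[
    {"jaw":1,"dx":0,"dy":0,"dz":-5,"rx":0,"ry":0,"rz":0},
    {"jaw":1,"dx":0,"dy":0,"dz":-10,"rx":0,"ry":0,"rz":0},
    {"jaw":-1,"dx":-3,"dy":0,"dz":-14.5,"rx":0,"ry":0,"rz":0},
    {"jaw":-1,"dx":-6,"dy":0,"dz":-14.5,"rx":0,"ry":0,"rz":0},
    {"jaw":-1,"dx":-6,"dy":0,"dz":-14.5,"rx":0,"ry":0,"rz":0},
  ],
)

```text
time_s: 10.95
ee_pos: [0.5605, -0.0299, 0.2508]
tool_rot: [0.001, 0.832, 0.555, -0.0]
wrist_force: [0.2, 1.3, -0.3]
finger_gap: 0.0542
```

```bash
python3 look.py k side wrist
```

```text
tcp cl [-63.02487483  -0.39265415 250.80818258] F [ 0.24052141  1.32791469 -0.2753598 ] gap 0.054196424632542525 t 10.95 67.47172202460192
```

View pics/kside.png

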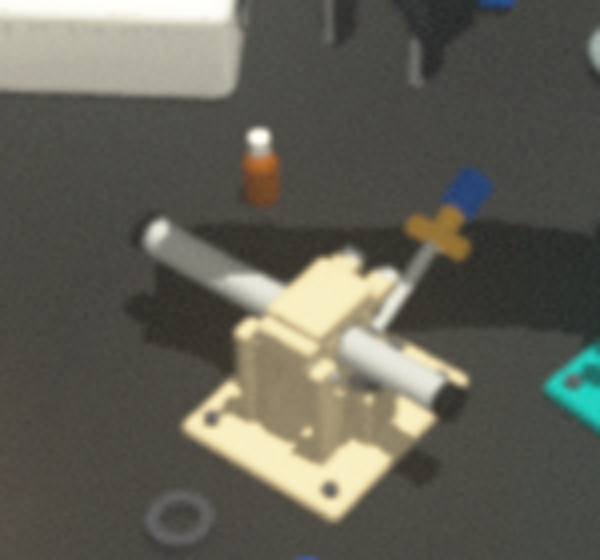

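View pics/kwrist.png

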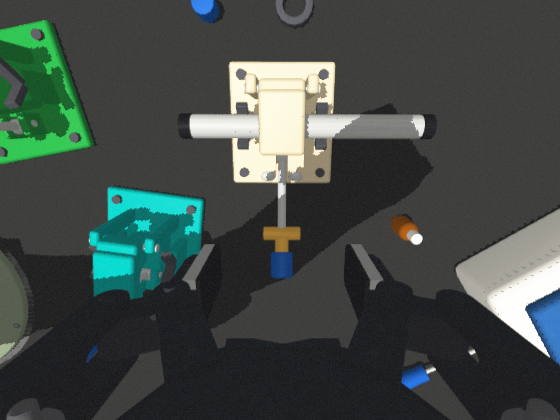

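```bash
python3 - <<'E'
from h import *
d,s=ld("kwrist");sd,_=ld("kside");t=ld("top0")
h=cv2.cvtColor(d["pixels"],cv2.COLOR_BGR2HSV);m=cv2.inRange(h,(100,120,40),(130,255,255))
n,l,st,ce=cv2.connectedComponentsWithStats(m)
for i in range(1,n):
    if st[i,4]>100: print(st[i],ce[i])
im=sd["pixels"];h=cv2.cvtColor(im,cv2.COLOR_BGR2HSV);m=cv2.inRange(h,(100,120,40),(130,255,255));n,l,st,ce2=cv2.connectedComponentsWithStats(m)
for i in range(1,n):
    if st[i,4]>20 and 250<ce2[i][0]<310: print("side",st[i],ce2[i])
h=cv2.cvtColor(t["pixels"],cv2.COLOR_BGR2HSV);m=cv2.inRange(h,(100,120,40),(130,255,255));n,l,st,ce3=cv2.connectedComponentsWithStats(m)
for i in range(1,n):
    if st[i,4]>20: print("top",st[i],ce3[i])
E
```

```text
[191   0  28  23 493] [205.78701826   9.30628803]
[271 251  22  28 567] [281.43386243 264.93650794]
[ 526  290   34   76 1470] [547.59863946 322.50204082]
[401 365  29  25 469] [414.05970149 376.86140725]
side [285 133  10   9  75] [289.05333333 137.13333333]
side [276 182  12  12  78] [281.88461538 187.23076923]
top [ 356   94   67   48 2339] [388.54125695 117.52116289]
top [409 147   8   7  42] [412.4047619  149.52380952]
top [  73  165   36   42 1264] [ 90.48338608 185.75237342]
top [397 185  12  31 240] [402.5875     200.61666667]
top [153 187  10  10  74] [157.41891892 191.81081081]
top [217 205   9  10  66] [220.90909091 209.15151515]
top [308 212  12  10  86] [313.60465116 216.56976744]
top [300 269   8  10  61] [303.54098361 273.44262295]
top [218 283  10   9  63] [222.28571429 287.        ]
```

```bash
python3 - <<'E'
from h import *
d,s=ld("kwrist");sd,_=ld("kside");t=ld("top0")
p,e=tri([ray(d,(281.4,264.9),s),ray(sd,(281.9,187.2)),ray(t,(313.6,216.6))]);c=tocl(p)*1000;print(c,e)
r=np.hypot(c[0]+36,c[2]-28);ph=np.arctan2(-36-c[0],c[2]-28);print(r,ph)
for q in np.linspace(ph,0,12): print(round(q,3),np.round([-135*np.sin(q)-36,28+135*np.cos(q)],1))
E
```

```text
[-159.41861825    0.9016615    82.3989468 ] [np.float64(0.0006796258972986742), np.float64(0.0005282661184922263), np.float64(0.0005142835948028326)]
134.8755009069433 1.1556464112680025
1.156 [-159.5   82.4]
1.051 [-153.1   95.1]
0.946 [-145.5  107. ]
0.84 [-136.6  118.1]
0.735 [-126.6  128.1]
0.63 [-115.6  137.1]
0.525 [-103.7  144.8]
0.42 [-91.1 151.3]
0.315 [-77.8 156.4]
0.21 [-64.2 160. ]
0.105 [-50.2 162.3]
0.0 [-36. 163.]
```

>>> servo_tool(
  deltas=[
    {"jaw":-1,"dx":-5,"dy":-0.1,"dz":0,"rx":0,"ry":0,"rz":0},
    {"jaw":-1,"dx":-9.9,"dy":-0.1,"dz":2,"rx":0,"ry":0,"rz":0},
    {"jaw":-1,"dx":-9.9,"dy":-0.1,"dz":7,"rx":0,"ry":0,"rz":0},
    {"jaw":-1,"dx":-9.9,"dy":-0.1,"dz":12,"rx":0,"ry":0,"rz":0},
    {"jaw":-1,"dx":-9.9,"dy":-0.1,"dz":15,"rx":0,"ry":0,"rz":0},
  ],
)

```text
time_s: 11.68
ee_pos: [0.5218, -0.1175, 0.0979]
tool_rot: [-0.001, 0.83, 0.557, -0.001]
wrist_force: [0.4, -0.3, 0.3]
finger_gap: 0.0857
```

```bash
python3 look.py l side wrist
```

```text
tcp cl [-158.78478896    2.01423442   97.87478409] F [ 0.43717532 -0.29075895  0.26493086] gap 0.08571320338852842 t 11.675 67.73010627941763
```

View pics/lside.png

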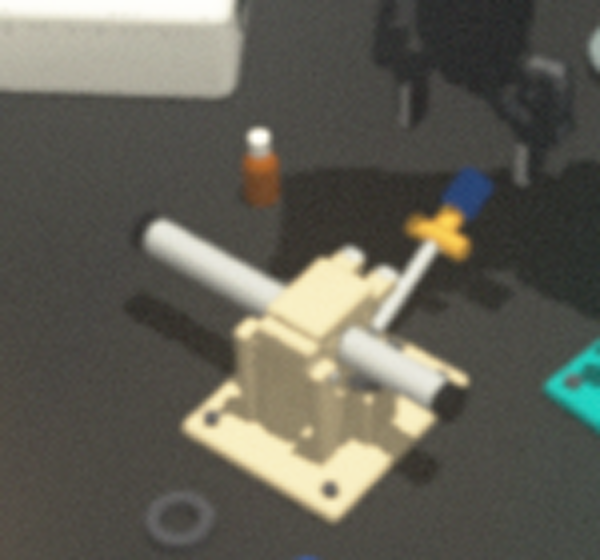

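View pics/lwrist.png

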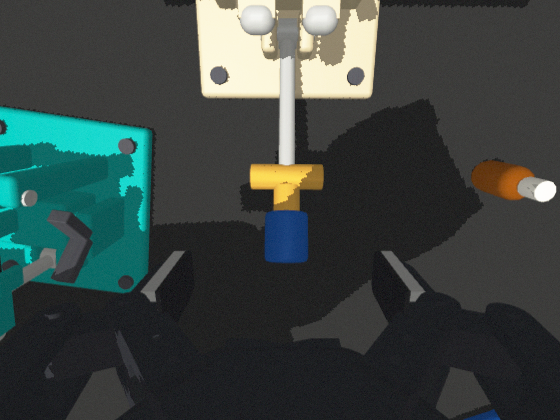

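```bash
python3 - <<'E'
from h import *
t=ld("top0")
print(tocl(onz(t,(303.5,273.4),.17)))
h=cv2.cvtColor(t["pixels"],cv2.COLOR_BGR2HSV);m=cv2.inRange(h,(82,150,60),(98,255,255));m[:, :255]=0;m[:,330:]=0;m[:230]=0;m[310:]=0
c=np.argwhere(m)[:,::-1]
q=np.array([tocl(onz(t,u,.1)) for u in c]);i=np.argsort(q[:,1])[:5];print(q[i])
q=np.array([tocl(onz(t,u,.012)) for u in c]);i=np.argsort(q[:,1])[:5];print(q[i])
E
```

```text
[-0.19894675  0.18775086  0.17      ]
[[-0.10708211  0.12256744  0.1       ]
 [-0.10426239  0.12382009  0.1       ]
 [-0.11115334  0.12416755  0.1       ]
 [-0.11803827  0.12451471  0.1       ]
 [-0.10833485  0.12541962  0.1       ]]
[[-0.10325436  0.10929527  0.012     ]
 [-0.10026049  0.11062529  0.012     ]
 [-0.10757704  0.11099421  0.012     ]
 [-0.11488719  0.11136281  0.012     ]
 [-0.10458447  0.11232361  0.012     ]]
```

>>> servo_tool(
  deltas=[
    {"jaw":-0.4,"dx":0,"dy":0.2,"dz":2.5,"rx":0,"ry":0,"rz":0},
    {"jaw":-0.4,"dx":0,"dy":0.2,"dz":4.8,"rx":0,"ry":0,"rz":0},
    {"jaw":-0.2,"dx":0,"dy":0.2,"dz":4.8,"rx":0,"ry":0,"rz":0},
    {"jaw":0,"dx":0,"dy":0.2,"dz":4.8,"rx":0,"ry":0,"rz":0},
    {"jaw":0.1,"dx":0,"dy":0.2,"dz":4.8,"rx":0,"ry":0,"rz":0},
  ],
  grip_force=20,
)

```text
time_s: 12.4
ee_pos: [0.525, -0.1196, 0.0536]
tool_rot: [0.001, 0.831, 0.557, 0.001]
wrist_force: [-0.5, 0.3, -1.3]
finger_gap: 0.0383
```

```bash
python3 look.py m side wrist
```

```text
tcp cl [-159.43421416   -1.72791782   53.59798113] F [-0.47275547  0.32698246 -1.32692345] gap 0.038348286664575834 t 12.4 67.65185393777445
```

View pics/mside.png

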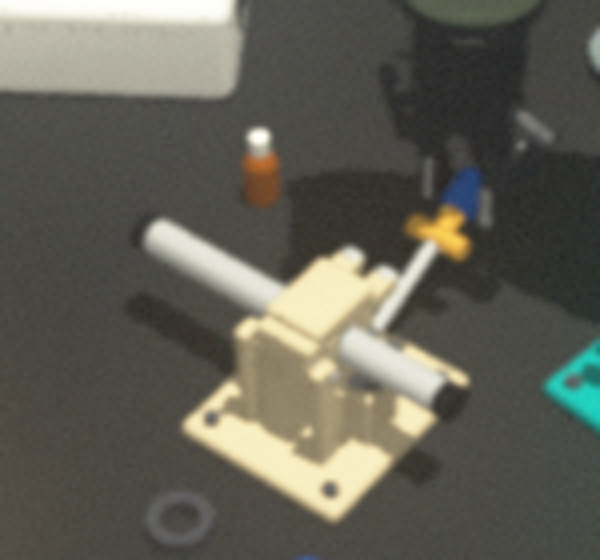

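View pics/mwrist.png

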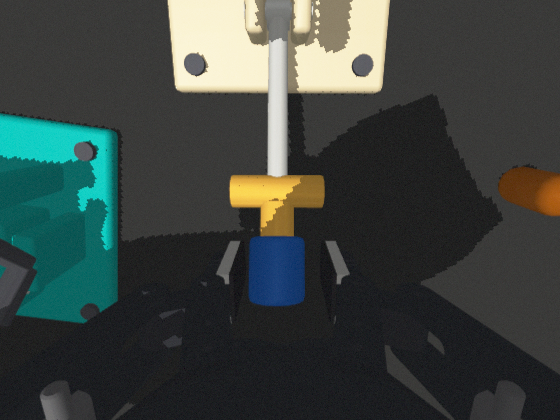

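>>> servo_tool(
  deltas=[
    {"jaw":0.3,"dx":0,"dy":-0.2,"dz":0,"rx":0,"ry":0,"rz":0},
    {"jaw":1,"dx":0,"dy":-0.2,"dz":0,"rx":0,"ry":0,"rz":0},
    {"jaw":1,"dx":0,"dy":-0.2,"dz":0,"rx":0,"ry":0,"rz":0},
    {"jaw":1,"dx":0,"dy":-0.2,"dz":0,"rx":0,"ry":0,"rz":0},
    {"jaw":1,"dx":0,"dy":-0.2,"dz":0,"rx":0,"ry":0,"rz":0},
  ],
  grip_force=20,
)

```text
time_s: 13.12
ee_pos: [0.5223, -0.1189, 0.0524]
tool_rot: [-0.0, 0.831, 0.557, -0.0]
wrist_force: [-2.7, -2.9, 1.9]
finger_gap: 0.025
```

```bash
python3 look.py n wrist
```

```text
tcp cl [-159.82873911    1.08045288   52.3697469 ] F [-2.72060081 -2.89821499  1.90075897] gap 0.025048631822031306 t 13.125 67.6472360318282
```

View pics/nwrist.png

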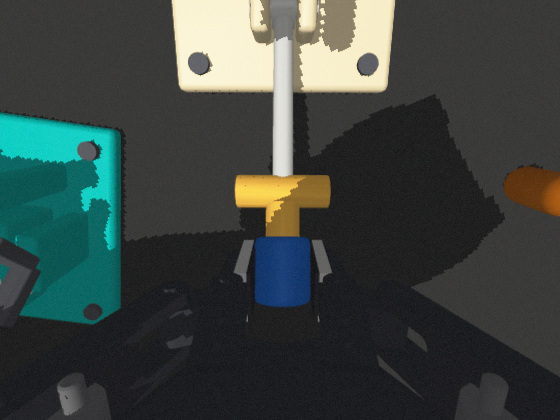

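>>> servo_tool(
  deltas=[
    {"jaw":1,"dx":0.64,"dy":0,"dz":-1.27,"rx":0,"ry":0,"rz":0},
    {"jaw":1,"dx":1.4,"dy":0,"dz":-2.46,"rx":0,"ry":0,"rz":0},
    {"jaw":1,"dx":2.29,"dy":0,"dz":-3.57,"rx":0,"ry":0,"rz":0},
    {"jaw":1,"dx":3.29,"dy":0,"dz":-4.57,"rx":0,"ry":0,"rz":0},
    {"jaw":1,"dx":4.39,"dy":0,"dz":-5.47,"rx":0,"ry":0,"rz":0},
  ],
)

```text
time_s: 13.8
ee_pos: [0.5394, -0.0775, 0.1078]
tool_rot: [0.0, 0.831, 0.557, 0.0]
wrist_force: [1.0, -0.6, -6.1]
finger_gap: 0.0254
```

```bash
python3 look.py o wrist side
```

```text
tcp cl [-115.06522612    1.01223328  107.84506875] F [ 0.99040007 -0.6224045  -6.07313091] gap 0.025398114626524255 t 13.8 67.65703827433865
```

View pics/owrist.png

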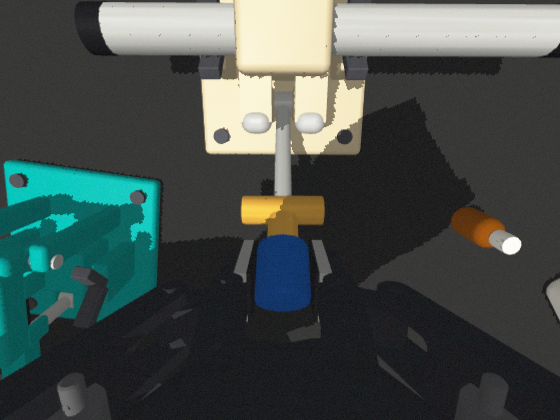

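View pics/oside.png

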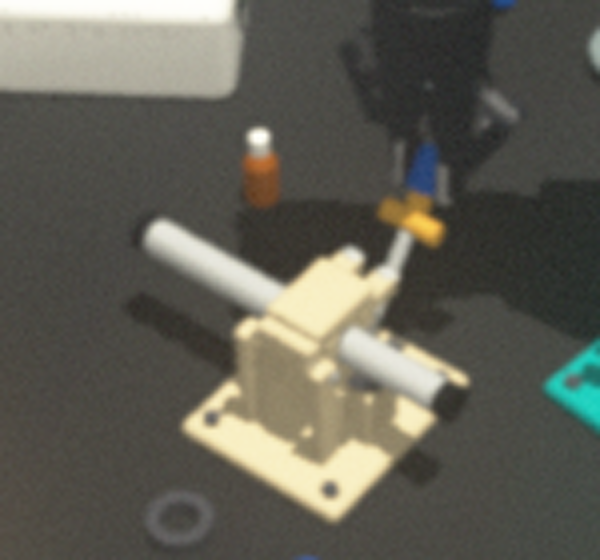

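>>> servo_tool(
  deltas=[
    {"jaw":1,"dx":1.19,"dy":0,"dz":-0.77,"rx":0,"ry":0,"rz":0},
    {"jaw":1,"dx":2.45,"dy":0,"dz":-1.42,"rx":0,"ry":0,"rz":0},
    {"jaw":1,"dx":3.78,"dy":0,"dz":-1.93,"rx":0,"ry":0,"rz":0},
    {"jaw":1,"dx":5.14,"dy":0,"dz":-2.29,"rx":0,"ry":0,"rz":0},
    {"jaw":1,"dx":6.0,"dy":0,"dz":-2.45,"rx":0,"ry":0,"rz":0},
  ],
)

```text
time_s: 14.52
ee_pos: [0.5625, -0.0216, 0.1319]
tool_rot: [0.0, 0.831, 0.557, 0.0]
wrist_force: [-0.5, -4.0, 1.8]
finger_gap: 0.0253
```

```bash
python3 look.py p wrist side
```

```text
tcp cl [-54.59319662   0.93817352 131.91816207] F [-0.53627519 -3.98957104  1.76587651] gap 0.025300091456734293 t 14.525 67.69251154506271
```

View pics/pwrist.png

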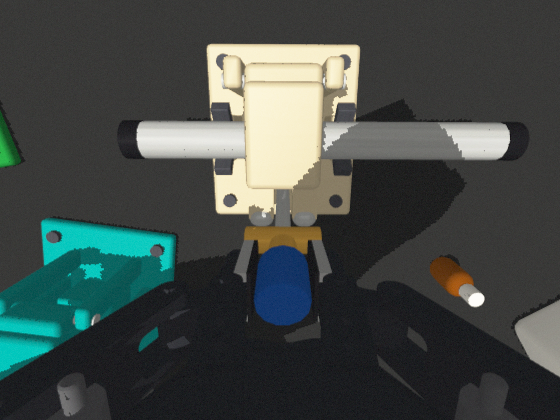

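View pics/pside.png

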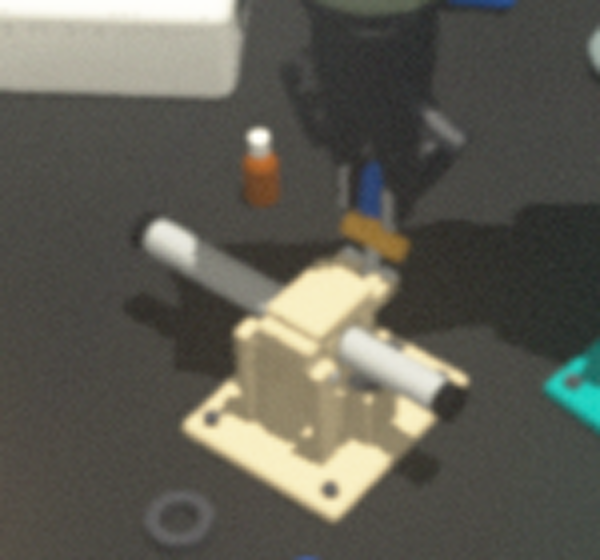

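>>> servo_tool(
  deltas=[
    {"jaw":1,"dx":0.7,"dy":0,"dz":-0.05,"rx":0,"ry":0,"rz":0},
    {"jaw":1,"dx":1.3,"dy":0,"dz":-0.1,"rx":0,"ry":0,"rz":0},
    {"jaw":1,"dx":1.7,"dy":0,"dz":-0.1,"rx":0,"ry":0,"rz":0},
    {"jaw":1,"dx":2.0,"dy":0,"dz":-0.1,"rx":0,"ry":0,"rz":0},
    {"jaw":1,"dx":2.0,"dy":0,"dz":-0.1,"rx":0,"ry":0,"rz":0},
  ],
)

```text
time_s: 15.25
ee_pos: [0.5699, -0.0039, 0.1326]
tool_rot: [-0.0, 0.831, 0.557, 0.0]
wrist_force: [1.3, -1.6, 2.6]
finger_gap: 0.0254
```

```bash
python3 look.py q wrist side
```

```text
tcp cl [-35.38498766   0.93227385 132.61630519] F [ 1.29528746 -1.58750303  2.59540686] gap 0.02540567426469703 t 15.25 67.66445290184421
```

View pics/qwrist.png

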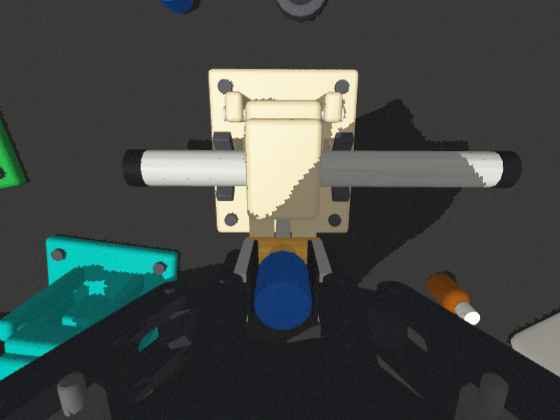

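View pics/qside.png

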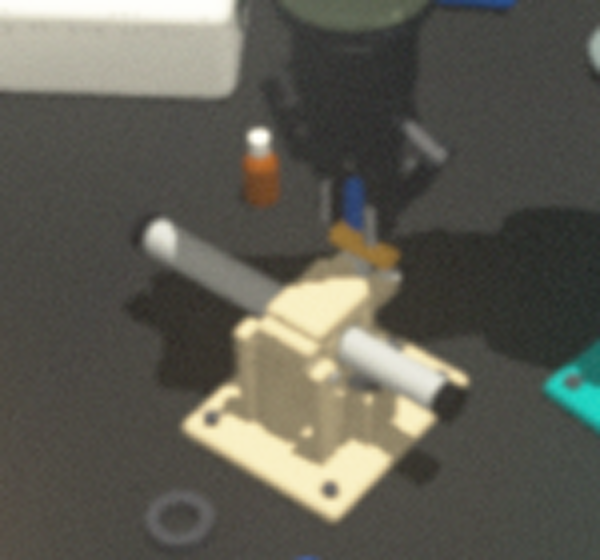

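>>> servo_tool(
  deltas=[
    {"jaw":0,"dx":0,"dy":0,"dz":0,"rx":0,"ry":0,"rz":0},
    {"jaw":-0.2,"dx":0,"dy":0,"dz":0,"rx":0,"ry":0,"rz":0},
    {"jaw":-0.2,"dx":0,"dy":0,"dz":-1,"rx":0,"ry":0,"rz":0},
    {"jaw":-0.2,"dx":0,"dy":0,"dz":-4,"rx":0,"ry":0,"rz":0},
    {"jaw":-0.2,"dx":0,"dy":0,"dz":-6.5,"rx":0,"ry":0,"rz":0},
  ],
)

```text
time_s: 15.98
ee_pos: [0.5697, -0.004, 0.1992]
tool_rot: [0.0, 0.831, 0.557, 0.0]
wrist_force: [-0.1, 0.3, -1.2]
finger_gap: 0.0511
```

```bash
python3 look.py r wrist side top
```

```text
tcp cl [-35.60646814   1.05466303 199.20634648] F [-0.09449978  0.3049169  -1.2210783 ] gap 0.05106638978673936 t 15.975 67.65714654473689
```

View pics/rwrist.png

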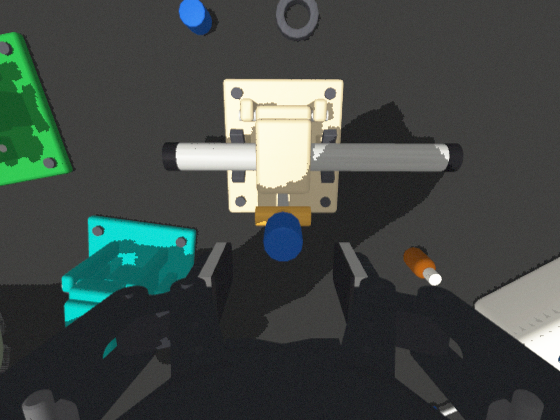

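View pics/rside.png

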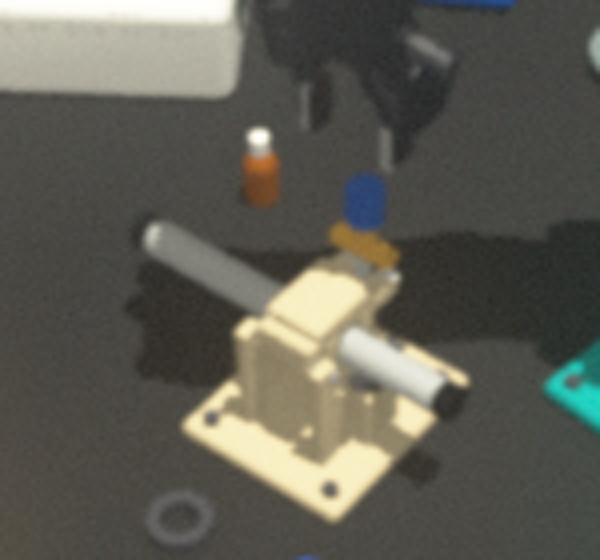

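```bash
python3 - <<'E'
from h import *
d,s=ld("rwrist");sd,_=ld("rside");t,_=ld("rtop")
def blob(im,box):
    h=cv2.cvtColor(im,cv2.COLOR_BGR2HSV);m=cv2.inRange(h,(100,110,30),(130,255,255));x0,y0,x1,y1=box
    m2=np.zeros_like(m);m2[y0:y1,x0:x1]=m[y0:y1,x0:x1];q=cv2.moments(m2,True);print(q["m00"]);return q["m10"]/q["m00"],q["m01"]/q["m00"]
a=blob(d["pixels"],(240,190,330,275));b=blob(sd["pixels"],(240,175,270,205))
p,e=tri([ray(d,a,s),ray(sd,b)]);print(a,b,tocl(p),e)
E
```

```text
1588.0
105.0
(282.59823677581863, 237.17821158690177) (255.98095238095237, 189.89523809523808) [-0.04455359  0.00058103  0.16140353] [np.float64(0.000634319908176195), np.float64(0.0006343199081762618)]
```

```bash
python3 - <<'E'
from h import *
d,s=ld("rwrist");sd,_=ld("rside")
for x in (-36,-40,-44):
  for z in (148,178): print(x,z,proj(d,tow(x/1e3,0.0005,z/1e3),s).round(1),proj(sd,tow(x/1e3,0.0005,z/1e3)).round(1))
for x,z in((-36+13,178),(-36-13,178)): print(x,z,proj(d,tow(x/1e3,0,z/1e3),s).round(1))
c=d["pixels"][195:275,240:330];cv2.imwrite("pics/rw.png",cv2.resize(c,None,fx=7,fy=7,interpolation=cv2.INTER_CUBIC))
c=sd["pixels"][175:215,235:275];cv2.imwrite("pics/rs.png",cv2.resize(c,None,fx=12,fy=12,interpolation=cv2.INTER_CUBIC))
E
```

```text
-36 148 [283.2 218.4] [254.2 195.4]
-36 178 [283.3 233.5] [254.1 186.9]
-40 148 [283.2 223.6] [255.1 194.5]
-40 178 [283.3 239.5] [255. 186.]
-44 148 [283.1 228.8] [256.1 193.7]
-44 178 [283.3 245.4] [256.  185.1]
-23 178 [284.2 213.6]
-49 178 [284.  252.6]
```

View pics/rw.png

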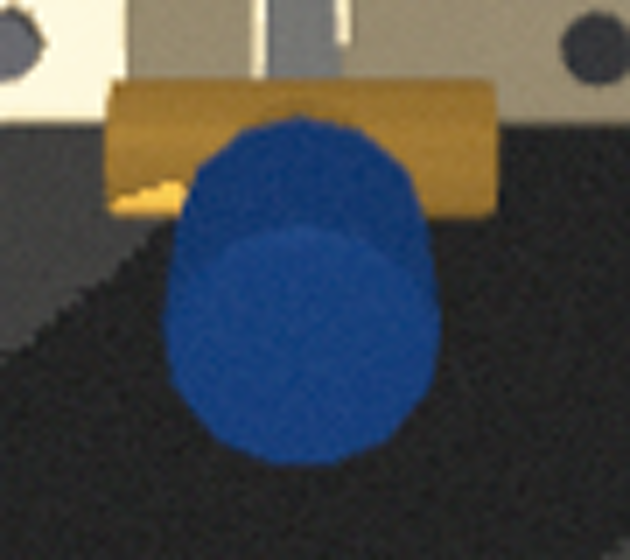

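View pics/rs.png

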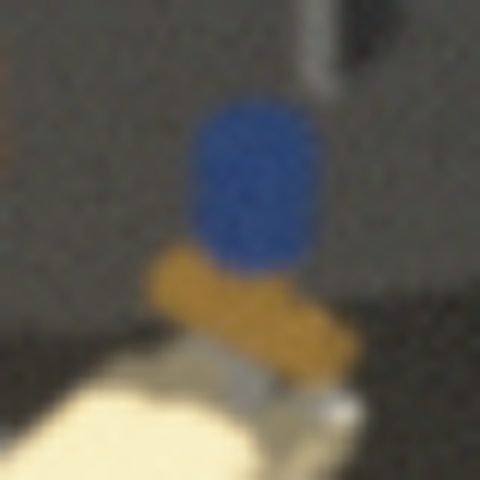

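>>> servo_tool(
  deltas=[
    {"jaw":0,"dx":-4.4,"dy":0,"dz":0,"rx":0,"ry":0,"rz":0},
    {"jaw":1,"dx":-4.6,"dy":0,"dz":0,"rx":0,"ry":0,"rz":0},
    {"jaw":1,"dx":-4.6,"dy":0,"dz":1,"rx":0,"ry":0,"rz":0},
    {"jaw":1,"dx":-4.6,"dy":0,"dz":4,"rx":0,"ry":0,"rz":0},
    {"jaw":1,"dx":-4.4,"dy":0,"dz":5.2,"rx":0,"ry":0,"rz":0},
  ],
)

```text
time_s: 16.75
ee_pos: [0.5521, -0.044, 0.1436]
tool_rot: [-0.001, 0.83, 0.557, -0.001]
wrist_force: [-0.1, 0.7, 0.5]
finger_gap: 0.0002
```

>>> servo_tool(
  deltas=[
    {"jaw":1,"dx":0.4,"dy":0,"dz":0,"rx":0,"ry":0,"rz":0},
    {"jaw":1,"dx":0.8,"dy":0,"dz":0,"rx":0,"ry":0,"rz":0},
    {"jaw":1,"dx":1.1,"dy":0,"dz":0,"rx":0,"ry":0,"rz":0},
    {"jaw":1,"dx":1.4,"dy":0,"dz":0,"rx":0,"ry":0,"rz":0},
    {"jaw":1,"dx":1.6,"dy":0,"dz":0,"rx":0,"ry":0,"rz":0},
  ],
)

```text
time_s: 17.38
ee_pos: [0.5591, -0.0301, 0.1459]
tool_rot: [0.0, 0.831, 0.557, 0.0]
wrist_force: [-1.0, -2.0, 1.2]
finger_gap: 0.0005
```

```bash
python3 look.py s wrist side
```

```text
tcp cl [-63.70791997   0.89292019 145.86768218] F [-0.98912911 -1.9673692   1.19883196] gap 0.00045820474434845926 t 17.375 67.64443683943352
```

View pics/swrist.png

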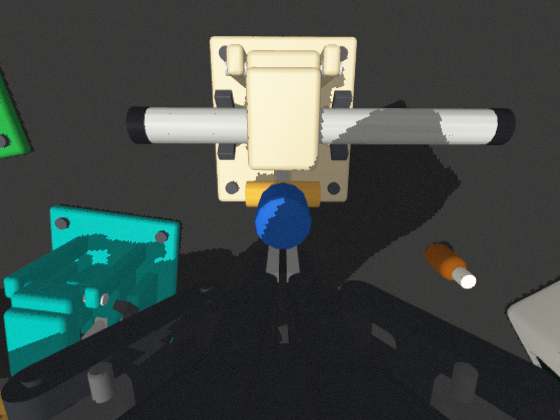

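View pics/sside.png

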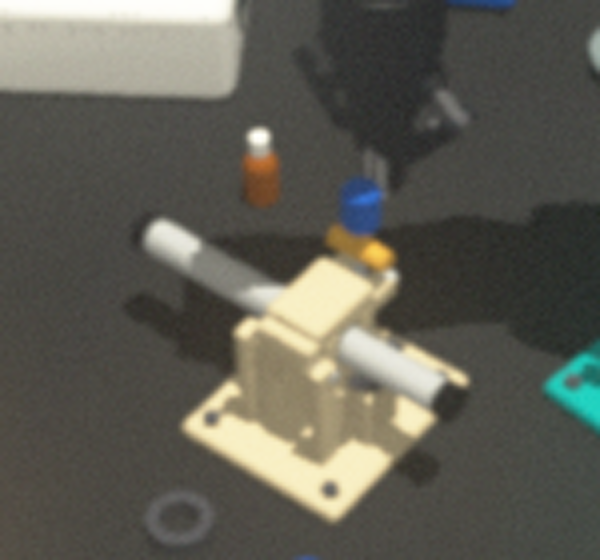

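>>> servo_tool(
  deltas=[
    {"jaw":1,"dx":0.1,"dy":0,"dz":0,"rx":0,"ry":0,"rz":0},
    {"jaw":1,"dx":0.2,"dy":0,"dz":0,"rx":0,"ry":0,"rz":0},
    {"jaw":1,"dx":0.3,"dy":0,"dz":0,"rx":0,"ry":0,"rz":0},
    {"jaw":1,"dx":0.35,"dy":0,"dz":0,"rx":0,"ry":0,"rz":0},
    {"jaw":1,"dx":0.35,"dy":0,"dz":0,"rx":0,"ry":0,"rz":0},
  ],
)

```text
time_s: 18.1
ee_pos: [0.5603, -0.0268, 0.1456]
tool_rot: [-0.0, 0.831, 0.557, 0.0]
wrist_force: [-0.3, -1.3, 0.4]
finger_gap: -0.0001
```

```bash
cat > end.py <<'E'
import sys
from h import *
d,s=ld(sys.argv[1])
c=d["pixels"];h=cv2.cvtColor(c,cv2.COLOR_BGR2HSV);m=cv2.inRange(h,(100,110,30),(130,255,255))
n,l,st,ce=cv2.connectedComponentsWithStats(m)
for i in range(1,n):
    if st[i,4]>600 and abs(ce[i][0]-283)<25: print("knob box",st[i])
for x in (-32,-36,-40): print(x,"end face rows top/mid/bottom",[proj(d,tow((x+o)/1e3,0,.178),s)[1].round(1) for o in(13,0,-13)])
E
python3 look.py t wrist side; python3 end.py twrist;python3 end.py rwrist
python3 - <<'E'
import sys
sys.path.insert(0,'.')
from h import *
d,s=ld("twrist")
c=d["pixels"][165:255,240:330];cv2.imwrite("pics/tw.png",cv2.resize(c,None,fx=6,fy=6,interpolation=cv2.INTER_CUBIC))
E
```

```text
tcp cl [-60.20938201   1.07340601 145.58287468] F [-0.31609183 -1.31779305  0.42719282] gap -0.00011856337452663901 t 18.1 67.65480684094138
knob box [ 254  184   58   66 2919]
-32 end face rows top/mid/bottom [np.float64(186.7), np.float64(216.5), np.float64(244.7)]
-36 end face rows top/mid/bottom [np.float64(196.0), np.float64(225.3), np.float64(253.0)]
-40 end face rows top/mid/bottom [np.float64(205.2), np.float64(234.0), np.float64(261.3)]
knob box [ 263  212   40   50 1588]
-32 end face rows top/mid/bottom [np.float64(207.4), np.float64(227.5), np.float64(246.8)]
-36 end face rows top/mid/bottom [np.float64(213.6), np.float64(233.5), np.float64(252.6)]
-40 end face rows top/mid/bottom [np.float64(219.8), np.float64(239.5), np.float64(258.4)]
```

View pics/tw.png

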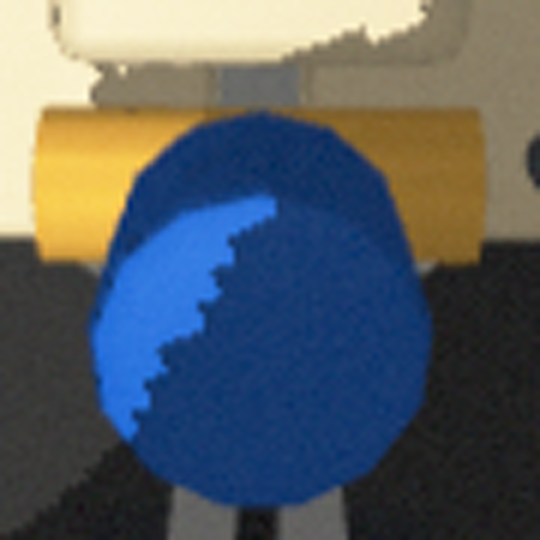

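>>> servo_tool(
  deltas=[
    {"jaw":1,"dx":-1.2,"dy":0,"dz":0,"rx":0,"ry":0,"rz":0},
    {"jaw":1,"dx":-1.2,"dy":0,"dz":-4.0,"rx":0,"ry":0,"rz":0},
    {"jaw":1,"dx":0,"dy":0,"dz":-5.0,"rx":0,"ry":0,"rz":0},
    {"jaw":1,"dx":2.5,"dy":0.05,"dz":-5.0,"rx":0,"ry":0,"rz":0},
    {"jaw":1,"dx":2.5,"dy":0.05,"dz":-3.5,"rx":0,"ry":0,"rz":0},
  ],
)

```text
time_s: 18.82
ee_pos: [0.571, -0.0022, 0.1809]
tool_rot: [0.0, 0.83, 0.558, 0.001]
wrist_force: [0.5, 0.2, -0.0]
finger_gap: 0.0001
```

>>> servo_tool(
  deltas=[
    {"jaw":1,"dx":0,"dy":0,"dz":0.3,"rx":0,"ry":0,"rz":0},
    {"jaw":1,"dx":0,"dy":0,"dz":0.5,"rx":0,"ry":0,"rz":0},
    {"jaw":1,"dx":0,"dy":0,"dz":0.7,"rx":0,"ry":0,"rz":0},
    {"jaw":1,"dx":0,"dy":0,"dz":0.8,"rx":0,"ry":0,"rz":0},
    {"jaw":1,"dx":0,"dy":0,"dz":0.8,"rx":0,"ry":0,"rz":0},
  ],
)

```text
time_s: 19.45
ee_pos: [0.5702, -0.004, 0.1727]
tool_rot: [0.0, 0.831, 0.557, 0.0]
wrist_force: [0.2, -0.1, -0.0]
finger_gap: 0.0
```

```bash
python3 look.py u wrist side
```

```text
tcp cl [-35.34523594   0.54697249 172.65336001] F [ 0.15856387 -0.06969693 -0.0089774 ] gap 4.017937296404818e-05 t 19.45 67.64881623257148
```

View pics/uwrist.png

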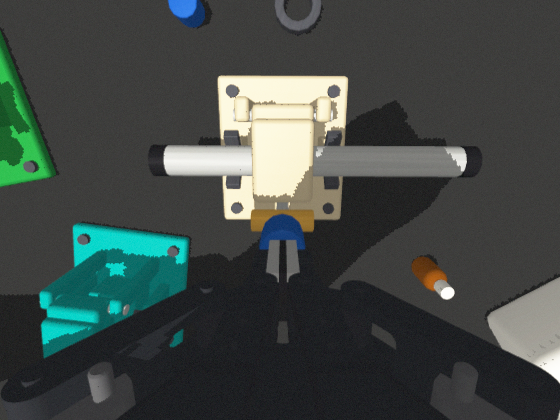

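View pics/uside.png

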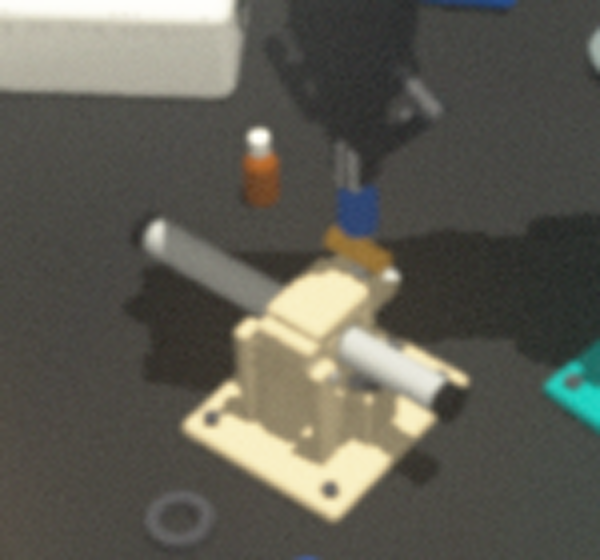

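>>> servo_tool(
  deltas=[
    {"jaw":1,"dx":0,"dy":0,"dz":0.2,"rx":0,"ry":0,"rz":0},
    {"jaw":1,"dx":0,"dy":0,"dz":0.4,"rx":0,"ry":0,"rz":0},
    {"jaw":1,"dx":0,"dy":0,"dz":0.6,"rx":0,"ry":0,"rz":0},
    {"jaw":1,"dx":0,"dy":0,"dz":0.7,"rx":0,"ry":0,"rz":0},
    {"jaw":1,"dx":0,"dy":0,"dz":0.7,"rx":0,"ry":0,"rz":0},
  ],
)

```text
time_s: 20.18
ee_pos: [0.5702, -0.0039, 0.1655]
tool_rot: [-0.0, 0.831, 0.557, -0.0]
wrist_force: [0.2, -0.1, 0.5]
finger_gap: -0.0002
```

>>> servo_tool(
  deltas=[
    {"jaw":1,"dx":0,"dy":0,"dz":0.05,"rx":0,"ry":0,"rz":0},
    {"jaw":1,"dx":0,"dy":0,"dz":0.1,"rx":0,"ry":0,"rz":0},
    {"jaw":1,"dx":0,"dy":0,"dz":0.15,"rx":0,"ry":0,"rz":0},
    {"jaw":1,"dx":0,"dy":0,"dz":0.2,"rx":0,"ry":0,"rz":0},
    {"jaw":1,"dx":0,"dy":0,"dz":0.25,"rx":0,"ry":0,"rz":0},
  ],
)

```text
time_s: 20.8
ee_pos: [0.5705, -0.0039, 0.1636]
tool_rot: [0.0, 0.831, 0.557, 0.0]
wrist_force: [-1.5, -0.1, 8.1]
finger_gap: 0.0
```

>>> servo_tool(
  deltas=[
    {"jaw":1,"dx":0,"dy":0,"dz":0.06,"rx":0,"ry":0,"rz":0},
    {"jaw":1,"dx":0,"dy":0,"dz":0.12,"rx":0,"ry":0,"rz":0},
    {"jaw":1,"dx":0,"dy":0,"dz":0.18,"rx":0,"ry":0,"rz":0},
    {"jaw":1,"dx":0,"dy":0,"dz":0.24,"rx":0,"ry":0,"rz":0},
    {"jaw":1,"dx":0,"dy":0,"dz":0.3,"rx":0,"ry":0,"rz":0},
  ],
)

```text
time_s: 21.42
ee_pos: [0.5705, -0.0039, 0.1606]
tool_rot: [0.0, 0.831, 0.557, 0.0]
wrist_force: [-2.2, 0.0, 8.6]
finger_gap: -0.0001
```

>>> servo_tool(
  deltas=[
    {"jaw":1,"dx":0,"dy":0,"dz":0.05,"rx":0,"ry":0,"rz":0},
    {"jaw":1,"dx":0,"dy":0,"dz":0.1,"rx":0,"ry":0,"rz":0},
    {"jaw":1,"dx":0,"dy":0,"dz":0.15,"rx":0,"ry":0,"rz":0},
    {"jaw":1,"dx":0,"dy":0,"dz":0.2,"rx":0,"ry":0,"rz":0},
    {"jaw":1,"dx":0,"dy":0,"dz":0.25,"rx":0,"ry":0,"rz":0},
  ],
)

```text
time_s: 22.05
ee_pos: [0.5705, -0.0039, 0.1581]
tool_rot: [0.0, 0.831, 0.557, 0.0]
wrist_force: [-2.0, 0.2, 8.7]
finger_gap: -0.0001
```

>>> servo_tool(
  deltas=[
    {"jaw":1,"dx":0,"dy":0,"dz":0.04,"rx":0,"ry":0,"rz":0},
    {"jaw":1,"dx":0,"dy":0,"dz":0.08,"rx":0,"ry":0,"rz":0},
    {"jaw":1,"dx":0,"dy":0,"dz":0.12,"rx":0,"ry":0,"rz":0},
    {"jaw":1,"dx":0,"dy":0,"dz":0.16,"rx":0,"ry":0,"rz":0},
    {"jaw":1,"dx":0,"dy":0,"dz":0.2,"rx":0,"ry":0,"rz":0},
  ],
)

```text
time_s: 22.68
ee_pos: [0.5705, -0.0038, 0.1561]
tool_rot: [0.0, 0.831, 0.557, 0.0]
wrist_force: [-2.1, -0.2, 8.3]
finger_gap: 0.0001
```

```bash
python3 look.py v wrist side
```

```text
tcp cl [-35.11501705   0.3768794  156.12588713] F [-2.13402246 -0.24456746  8.26156581] gap 9.845955091114351e-05 t 22.675 67.65276703992367
```

View pics/vside.png

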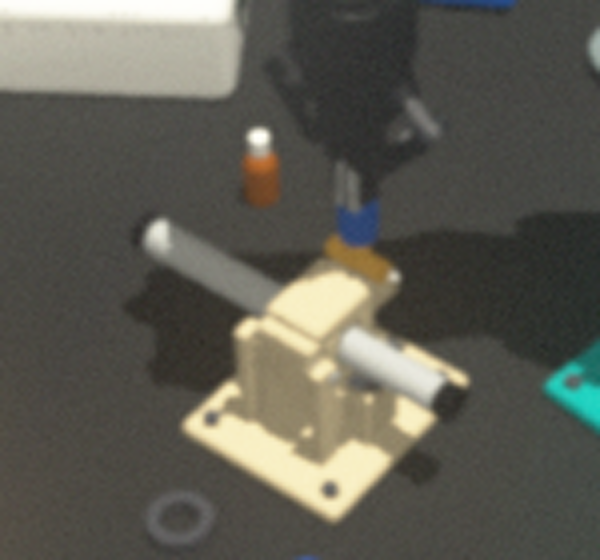

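>>> servo_tool(
  deltas=[
    {"jaw":1,"dx":0,"dy":0,"dz":0.04,"rx":0,"ry":0,"rz":0},
    {"jaw":1,"dx":0,"dy":0,"dz":0.08,"rx":0,"ry":0,"rz":0},
    {"jaw":1,"dx":0,"dy":0,"dz":0.12,"rx":0,"ry":0,"rz":0},
    {"jaw":1,"dx":0,"dy":0,"dz":0.15,"rx":0,"ry":0,"rz":0},
    {"jaw":1,"dx":0,"dy":0,"dz":0.15,"rx":0,"ry":0,"rz":0},
  ],
)

```text
time_s: 23.4
ee_pos: [0.5704, -0.0038, 0.1545]
tool_rot: [0.0, 0.831, 0.557, 0.0]
wrist_force: [-1.2, -0.5, 7.4]
finger_gap: 0.0001
```

>>> servo_tool(
  deltas=[
    {"jaw":1,"dx":0,"dy":0,"dz":0.04,"rx":0,"ry":0,"rz":0},
    {"jaw":1,"dx":0,"dy":0,"dz":0.08,"rx":0,"ry":0,"rz":0},
    {"jaw":1,"dx":0,"dy":0,"dz":0.12,"rx":0,"ry":0,"rz":0},
    {"jaw":1,"dx":0,"dy":0,"dz":0.15,"rx":0,"ry":0,"rz":0},
    {"jaw":1,"dx":0,"dy":0,"dz":0.15,"rx":0,"ry":0,"rz":0},
  ],
)

```text
time_s: 24.02
ee_pos: [0.5705, -0.0038, 0.1531]
tool_rot: [0.0, 0.831, 0.557, 0.0]
wrist_force: [-2.0, 0.2, 7.0]
finger_gap: -0.0003
```

>>> servo_tool(
  deltas=[
    {"jaw":1,"dx":0,"dy":0,"dz":0.03,"rx":0,"ry":0,"rz":0},
    {"jaw":1,"dx":0,"dy":0,"dz":0.06,"rx":0,"ry":0,"rz":0},
    {"jaw":1,"dx":0,"dy":0,"dz":0.09,"rx":0,"ry":0,"rz":0},
    {"jaw":1,"dx":0,"dy":0,"dz":0.12,"rx":0,"ry":0,"rz":0},
    {"jaw":1,"dx":0,"dy":0,"dz":0.12,"rx":0,"ry":0,"rz":0},
  ],
)

```text
time_s: 24.65
ee_pos: [0.5704, -0.0038, 0.1519]
tool_rot: [0.0, 0.831, 0.557, 0.0]
wrist_force: [-1.8, 0.1, 8.1]
finger_gap: -0.0
```

```bash
python3 look.py w wrist side; python3 - <<'E'
from h import *
d,s=ld("wwrist");sd,_=ld("wside")
c=d["pixels"][150:280,220:350];a=cv2.resize(c,None,fx=3,fy=3,interpolation=cv2.INTER_CUBIC)
c=sd["pixels"][180:230,230:280];b=cv2.resize(c,(390,390),interpolation=cv2.INTER_CUBIC)
cv2.imwrite("pics/wz.png",np.hstack([a,b]))
E
```

```text
tcp cl [-35.10231982   0.41615198 151.87402369] F [-1.84938385  0.07751281  8.07621599] gap -3.642860034457939e-05 t 24.65 67.65289445983356
```

View pics/wz.png

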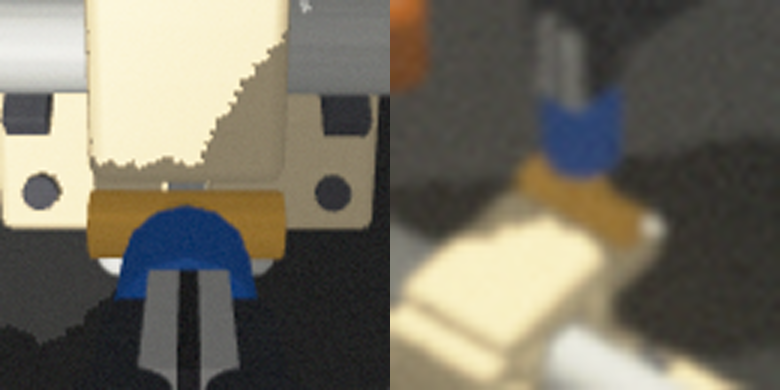

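>>> servo_tool(
  deltas=[
    {"jaw":1,"dx":0,"dy":0,"dz":0.03,"rx":0,"ry":0,"rz":0},
    {"jaw":1,"dx":0,"dy":0,"dz":0.06,"rx":0,"ry":0,"rz":0},
    {"jaw":1,"dx":0,"dy":0,"dz":0.09,"rx":0,"ry":0,"rz":0},
    {"jaw":1,"dx":0,"dy":0,"dz":0.12,"rx":0,"ry":0,"rz":0},
    {"jaw":1,"dx":0,"dy":0,"dz":0.12,"rx":0,"ry":0,"rz":0},
  ],
)

```text
time_s: 25.38
ee_pos: [0.5705, -0.0038, 0.1507]
tool_rot: [0.0, 0.831, 0.557, 0.0]
wrist_force: [-2.0, -0.3, 6.9]
finger_gap: -0.0001
```

>>> servo_tool(
  deltas=[
    {"jaw":1,"dx":0,"dy":0,"dz":0.03,"rx":0,"ry":0,"rz":0},
    {"jaw":1,"dx":0,"dy":0,"dz":0.06,"rx":0,"ry":0,"rz":0},
    {"jaw":1,"dx":0,"dy":0,"dz":0.08,"rx":0,"ry":0,"rz":0},
    {"jaw":1,"dx":0,"dy":0,"dz":0.1,"rx":0,"ry":0,"rz":0},
    {"jaw":1,"dx":0,"dy":0,"dz":0.12,"rx":0,"ry":0,"rz":0},
  ],
)

```text
time_s: 26.0
ee_pos: [0.5706, -0.0038, 0.1498]
tool_rot: [0.0, 0.831, 0.557, 0.0]
wrist_force: [-2.8, -0.2, 12.9]
finger_gap: -0.0003
```

>>> servo_tool(
  deltas=[
    {"jaw":1,"dx":0,"dy":0,"dz":0.02,"rx":0,"ry":0,"rz":0},
    {"jaw":1,"dx":0,"dy":0,"dz":0.04,"rx":0,"ry":0,"rz":0},
    {"jaw":1,"dx":0,"dy":0,"dz":0.06,"rx":0,"ry":0,"rz":0},
    {"jaw":1,"dx":0,"dy":0,"dz":0.06,"rx":0,"ry":0,"rz":0},
    {"jaw":1,"dx":0,"dy":0,"dz":0.06,"rx":0,"ry":0,"rz":0},
  ],
)

```text
time_s: 26.62
ee_pos: [0.5706, -0.0038, 0.1493]
tool_rot: [0.0, 0.831, 0.557, 0.0]
wrist_force: [-3.7, -0.9, 15.3]
finger_gap: -0.0001
```

>>> servo_tool(
  deltas=[
    {"jaw":1,"dx":0,"dy":0,"dz":0.02,"rx":0,"ry":0,"rz":0},
    {"jaw":1,"dx":0,"dy":0,"dz":0.04,"rx":0,"ry":0,"rz":0},
    {"jaw":1,"dx":0,"dy":0,"dz":0.04,"rx":0,"ry":0,"rz":0},
    {"jaw":1,"dx":0,"dy":0,"dz":0.04,"rx":0,"ry":0,"rz":0},
    {"jaw":1,"dx":0,"dy":0,"dz":0.04,"rx":0,"ry":0,"rz":0},
  ],
)

```text
time_s: 27.25
ee_pos: [0.5706, -0.0038, 0.149]
tool_rot: [0.0, 0.831, 0.557, 0.0]
wrist_force: [-4.5, -0.1, 16.4]
finger_gap: 0.0002
```

```bash
python3 look.py x side; python3 -c "
from station import state
for i in range(3): print(state()['wrist_force'])"
```

```text
tcp cl [-35.03004757   0.23078672 148.98725211] F [-4.520924   -0.11197804 16.41153824] gap 0.00021957844279107716 t 27.25 67.65119587708422
[-5.0066845  -0.12241704 16.42401187]
[-5.0066845  -0.12241704 16.42401187]
[-5.0066845  -0.12241704 16.42401187]
```

>>> servo_tool(
  deltas=[
    {"jaw":1,"dx":0,"dy":0,"dz":-0.3,"rx":0,"ry":0,"rz":0},
    {"jaw":1,"dx":0,"dy":0,"dz":-1.5,"rx":0,"ry":0,"rz":0},
    {"jaw":1,"dx":0,"dy":0,"dz":-5,"rx":0,"ry":0,"rz":0},
    {"jaw":0,"dx":-3,"dy":0,"dz":-9,"rx":0,"ry":0,"rz":0},
    {"jaw":-0.5,"dx":-3,"dy":0,"dz":-9,"rx":0,"ry":0,"rz":0},
  ],
)

```text
time_s: 27.92
ee_pos: [0.5596, -0.0335, 0.2412]
tool_rot: [0.002, 0.831, 0.556, 0.002]
wrist_force: [-0.3, 0.2, 0.4]
finger_gap: 0.0356
```

```bash
python3 look.py y wrist side top; python3 - <<'E'
from h import *
d,s=ld("ywrist");sd,_=ld("yside")
c=d["pixels"][90:290,180:380];a=cv2.resize(c,None,fx=2,fy=2,interpolation=cv2.INTER_CUBIC)
c=sd["pixels"][170:250,205:285];b=cv2.resize(c,(400,400),interpolation=cv2.INTER_CUBIC)
cv2.imwrite("pics/yz.png",np.hstack([a,b]))
E
```

```text
tcp cl [-66.71987654  -0.93906295 241.22116458] F [-0.29578159  0.20842991  0.4213018 ] gap 0.0355548273065237 t 27.925 67.49904322828908
```

View pics/yz.png

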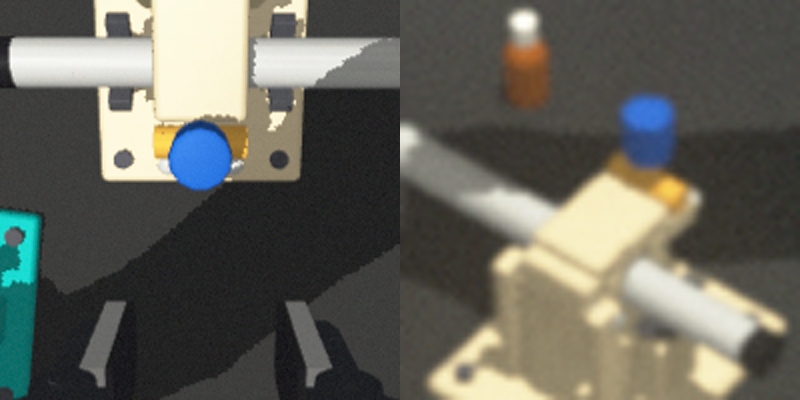

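View pics/ytop.png

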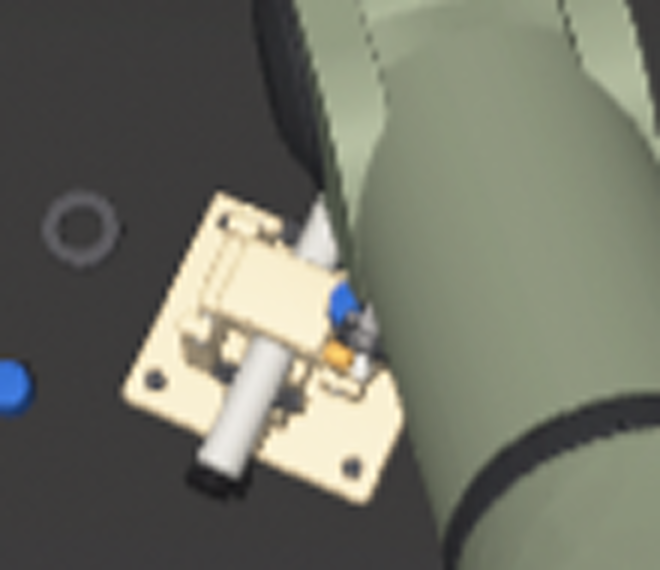

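```bash
python3 - <<'E'
from h import *
d,s=ld("ywrist");print("knob end",tocl(onz(d,(280,169),.1625,s)))
# knob end face rows/cols
t0,_=ld("rside");t1,_=ld("yside")
a=ld("side0")["pixels"]
for n,dd in(("boom end near",t1),): pass
# boom from wrist: rows of boom edges
d2,s2=ld("kwrist")
print("boom ctr before/after x", tocl(onz(d2,(210,126),.08,s2)), tocl(onz(d,(180+50/2,90+62/2),.08,s)))
E
```

```text
knob end [-0.03561855  0.0005747   0.1625    ]
boom ctr before/after x [0.00037987 0.07583339 0.08      ] [0.00042972 0.07670314 0.08      ]
```

```bash
python3 -c "
from station import job_done
print(job_done())"
```

```text
the job is handed in; nothing more can be done
None
```

The clamp is closed on the tube and the job is handed in at about 28 s. However, I pushed the cap too hard once, and that may have failed the run.

**What I did**
- I swung the cap over onto the tube with the closed fingertips.
- I pinched the knob and swung the bolt up. It stopped about 7 mm short of upright, so I nudged it the rest of the way.
- I pushed the knob straight down. It slid at about 8–9 N, the bar met the ears, and I stopped at 16.4 N. Then I let go and backed off.

**Last checks**
- **Bolt:** the knob end measures x = -35.6 mm (-36 is exactly upright), so the bolt is upright.
- **Bar:** in the pictures it sits on the ears behind the lips. I did not measure its height against the seat.
- **Tube:** its position across the clamp is unchanged to under 1 mm.
- **Bystanders:** the vial, collar and spare knob look unmoved in the views. I did not check the others one by one.
- **Robot:** the wrist force is near zero and it touches nothing.

**What went wrong or disagreed**
- **Overpress:** when settling the cap I sent two lowering moves without reading the force in between. The first ended at about 23 N and the second at about 34 N upward on the wrist (about 37 N in all), before I backed off. That is well over the 8 N advised for the cap. It may have passed the 30 N liner limit, but I could not measure the force between cap and tube.
- **Fingertip position:** the camera images and the later contacts put the shut fingertips about 14 mm behind the TCP, not 17 mm ahead as stated. My first pass at the cap went by without moving it; I used the observed value after that.
- **Grip on the tube:** the final clamping force is inferred from the 16.4 N push, not measured.

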